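# Find the rattling carton and set it in the returns cradle

## Task

One of the three identical small cartons has its piece loose inside. Lift the cartons and shake or rock them gently, one at a time, to feel which one it is; set that one right way up in the fitted pocket of the grey cradle, fully down, and leave the two sound ones standing upright on the worktop where you found them. Do not slam, drop or press the cartons hard, and leave the other things on the worktop alone.

Things in the scene. Friction and masses are not known exactly. Their poses are not given: they have to be found in the camera images.
- carton_1_center (a point): one of three identical closed card boxes, 60 mm (x) by 88 mm (y) by 45 mm high (z), 0.32 to 0.52 kg in all; this point is its centre, 22.5 mm above its underside. Starts flat on the worktop, long side roughly away from the robot. One box of the three, a different one each time, has its piece loose inside; neither look nor weight tells which
- carton_2_center (a point): one of three identical closed card boxes, 60 mm (x) by 88 mm (y) by 45 mm high (z), 0.32 to 0.52 kg in all; this point is its centre, 22.5 mm above its underside. Starts flat on the worktop, long side roughly away from the robot. The loose piece is a 33 mm, 0.15 kg steel ball that rolls up to 25 mm either side of the middle along y when the box is shaken or tilted over 5 degrees and stays where it is if brought level slowly
- carton_3_center (a point): one of three identical closed card boxes, 60 mm (x) by 88 mm (y) by 45 mm high (z), 0.32 to 0.52 kg in all; this point is its centre, 22.5 mm above its underside. Starts flat on the worktop, long side roughly away from the robot. In a sound box an equally heavy piece is held fast in the middle; the rest of the box's mass is centred too
- pocket_floor (a point): grey plastic block, 100 mm (its x) by 128 mm (its y) by 24 mm high, fixed on the worktop with a pocket 65 mm (x) by 93 mm (y), 18 mm deep, open upward, 3 mm chamfer. This point is the centre of the pocket's floor, 6 mm above the worktop. A carton fits with its long side along y, either way round, with 2.5 mm to spare on each side
- pen_cup: bystander: white cup with a blue band, 74 mm wide, 84 mm high, at the back; origin at the centre of its underside
- tape_black: bystander: small black tape roll lying flat, 67 mm wide, 20 mm high; origin at the centre of its underside
- marker_blue: bystander: white marker with a blue cap, 148 mm long, 16 mm thick, lying near the front edge; origin under its middle
Mind the look-alikes: they are no part of the job. What is shaped like the part that bears carton_1_center but blue or orange is not meant.

How it is judged:
By the outcome, as a careful person would: the job done as asked, in the order asked, and still so for the second after the job is handed in, with the robot touching nothing.
It also fails if it takes over 72 s, if anything falls off the work surface, if the arm or the gripper's body presses on something with over 40 N, if the wrist force passes 120 N, or if a joint passes its speed limit or range.

## Robot

A 7-joint arm with a two-finger parallel gripper is mounted at the origin on a cart in front of the work surface, level with it; the furniture and walls round the work are solid. World frame = base frame: x ahead of the robot, y to its left, z up, the work surface at z = 0. Lengths are in mm, angles in degrees, forces in N, time in s.
With the tool pointing down it reaches from about 400 to 875 mm from the base axis. Payload 19.3 kg.
Tool frame: the origin (TCP) lies on the centre line of the jaws, within the pads' length; the fingertips stand 22 mm ahead of it and the grasp point (between the pads) lies 3 mm ahead of it; z points along the fingers, x is the direction in which the jaws open and shut, and the axes are right-handed (so a half turn about z gives the same grasp; the last joint's range is limited). The gripper opens to 85 mm and grips with 20 to 120 N. Pads are 22 mm wide; open, the fingers measure 114 mm over their backs; the gripper's body (76 mm by 85 mm) begins 54 mm behind the grasp point. The pads swing forward as they close: fully open they stand 13 mm farther back than shut.
Start: joints at [59.232, 29.874, -2.08, 91.645, 1.215, 58.505, -6.463], TCP at [281.242, -558.138, 220.391] pointing down, gripper open.
Joint ranges: [-166.77, 166.77], [-17.47, 122.26], [-85.68, 81.53], [9.62, 139.38], [-72.42, 252.41], [9.2, 110.78], [-144.41, 144.41]. Speed limits (degrees/s): [108.29, 108.29, 136.94, 136.94, 172.46, 172.46, 172.46].

## Interface

Orientations are given as a 3x3 rotation matrix whose columns are the frame's x, y, z axes.
In Python, from bench import read_state, cams, arm gives the robot as it stands.
- The arm moves only by the tool play_rows, never from a script. Its argument "motion" is one flat list of numbers, 5 for each row, row after row: the shift along the tool's x, y, z in mm, then the turn about the tool's z in degrees, then the opening, from -1 (shut) to 1 (fully open). A call has exactly 10 rows; each row shifts and turns the commanded pose from where the row before left it, along the tool's axes as they then stand; what a row does not reach is not made up. A row lasts 1/12 s, in which the tool goes at most 41.7 mm and 7.16 degrees, less where a joint would pass 70% of its speed; a pose out of reach is approached as far as the arm can. A call is refused whole if a number of a shift passes 41.7 or a number of a turn 7.16, either way. A call with a gripper value outside its range is refused whole. The fingers move at their own pace and stop on an object; "grip_force" is the grip in N (left out, the last holds). Time passes only in rows, so rows that do not move let the fingers close, or fill a call up. It gives the time, the measured TCP pose, the force and the opening at its end, in the units of the state.
- read_state(): the state, without advancing time (a new reading comes with each control period).
- cams.get_image(name): name is "side" or "top"; returns the picture (420x560x3 uint8, red, green, blue); there is no depth.
- cams.get_calibration(name): a dict with "fx", "fy", "cx", "cy" (pixels), "k1" (the pictures are not rectified: a ray, as slopes to the right and down, at radius r is drawn at 1 + k1 r^2 times it, then the intrinsics apply), "eye" and "orientation" of the camera in the world. Camera axes: x right, y down, z forward; pixel columns grow to the right and rows downward; lengths in mm; the calibration is good to about 2 mm. A picture is of the moment at which its call begins. get_calibration takes no time and is no camera call.
- arm.close_job(): hands the job in, once; it reports no verdict.
The state is a dict: "clock": time; "q": joint angles; "qd": joint speeds; "tau": joint torques, N m; "tcp_pos": TCP position; "ee_rot": TCP orientation; "ft_force": force on the tool from outside, world axes, zero at the start; "moment": the same for the moment, N m; "finger_gap": finger opening in mm.
Only numpy, scipy, OpenCV 4.12 (cv2) and the standard library are available. Lean on these libraries where they do the work, as an engineer would, in place of code of your own. Each camera call takes 0.05 s, during which the arm holds its last target.

## Working session

There is one attempt and no reset: what is moved stays moved. The work goes in short steps, Python scripts to look and compute and a tool call to move; the robot and the scene stay as the last step left them, time stands still between calls to the robot, and variables do not carry over. Pictures are saved under pics/ and viewed, and the job is handed in when it is done.

Besides the shell and the picture viewer there is one more tool, called after ">>>" by a JSON object that holds its "fn" and its "kwargs". play_rows: Moves the arm, as the interface text tells. Its arguments: {"type":"object","properties":{"motion":{"type":"array","items":{"type":"number"}},"grip_force":{"type":"number"}},"required":["motion"]}

```bash
ls; mkdir -p pics
python3 - <<'E'
from bench import read_state,cams,arm
import cv2
s=read_state();print(s)
for n in("side","top"):
    cv2.imwrite(f"pics/{n}0.png",cams.get_image(n)[:,:,::-1]);print(cams.get_calibration(n))
E
```

```text
pics
{'clock': 0.0, 'q': array([59.23184649, 29.90899532, -2.08202031, 91.6729231 ,  1.21536806,
       58.50471865, -6.46497085]), 'qd': array([ 0.10365296, -0.00277674,  0.01928759,  0.03398736, -0.07349413,
        0.03334891, -0.09479805]), 'tau': array([-3.01493848e-03, -9.27135587e+01,  1.97840519e+00, -3.69940174e+01,
        1.76974945e-02,  8.25312920e-03, -4.16016746e-05]), 'tcp_pos': array([ 281.08615379, -557.83899123,  219.8327384 ]), 'ee_rot': array([[ 4.50009182e-01, -8.93023738e-01, -5.81814847e-04],
       [-8.93023221e-01, -4.50009550e-01,  9.64836632e-04],
       [-1.12344425e-03,  8.53888252e-05, -9.99999365e-01]]), 'ft_force': array([-0.38523355,  0.09527168, -0.41820176]), 'moment': array([ 0.01406378,  0.01396622, -0.02605111]), 'finger_gap': 85.74520447463836}
{'fx': 432.09893259981607, 'fy': 432.09893259981607, 'cx': 281.08079113600763, 'cy': 211.11087257468225, 'k1': -0.05671747420237766, 'eye': array([-65.32515187, 434.46191393, 747.3549501 ]), 'orientation': array([[-0.40911955, -0.62981932,  0.6602642 ],
       [-0.9123793 ,  0.29314601, -0.28570864],
       [-0.01360899, -0.71930038, -0.69456587]])}
{'fx': 441.15166767282295, 'fy': 441.15166767282295, 'cx': 270.5905478255129, 'cy': 206.19275928187255, 'k1': 0.01013532496502977, 'eye': array([ 195.36267383,  238.96924687, 1065.10625006]), 'orientation': array([[-0.2525125 , -0.89703054,  0.36273082],
       [-0.96759283,  0.23361618, -0.0958519 ],
       [ 0.0012423 , -0.37517955, -0.92695133]])}
```

View pics/side0.png

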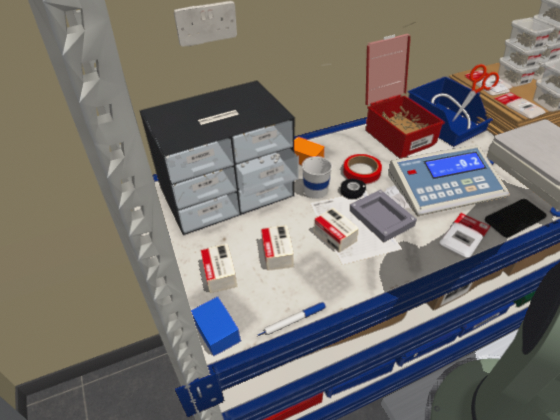

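View pics/top0.png

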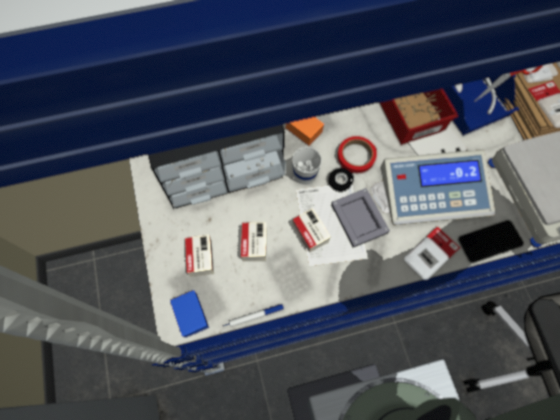

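Cartons, as side pixel / top pixel: (217,268)/(199,254), (277,246)/(253,240) and (337,229)/(311,230). Look-alikes to avoid are the blue box (215,325)/(188,313) and the orange box (307,152)/(305,130). The white/red item at (463,237) is flat and grey. The cradle is at (383,214)/(360,217). I'll check crops.

Run:
```python
import cv2
a=cv2.imread("pics/top0.png")[190:290,170:400]; b=cv2.imread("pics/side0.png")[185:305,190:425]
cv2.imwrite("pics/topc.png",cv2.resize(a,None,fx=3.4,fy=3.4,interpolation=cv2.INTER_CUBIC))
cv2.imwrite("pics/sidec.png",cv2.resize(b,None,fx=3.4,fy=3.4,interpolation=cv2.INTER_CUBIC))
```

```text
(no output)
```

View pics/topc.png

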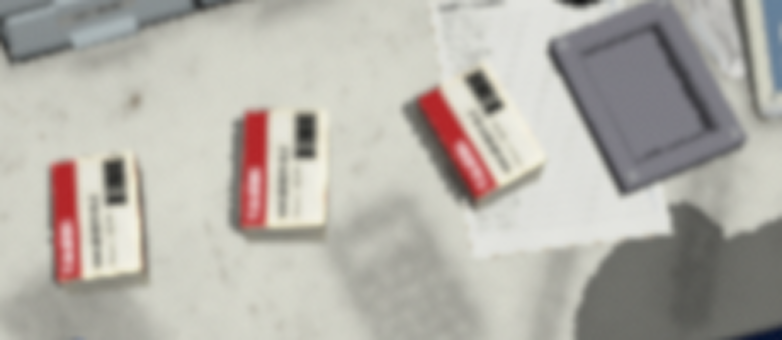

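View pics/sidec.png

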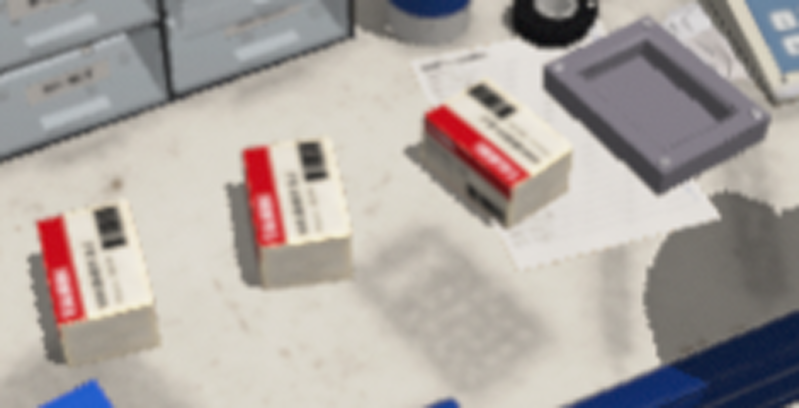

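```bash
cat > h.py <<'E'
import numpy as np, cv2
from scipy.optimize import least_squares
from bench import read_state,cams,arm
C={n:cams.get_calibration(n) for n in("side","top")}
def proj(n,P):
    c=C[n];p=(np.atleast_2d(P)-c["eye"])@c["orientation"]
    s=p[:,:2]/p[:,2:];s=s*(1+c["k1"]*(s**2).sum(1,keepdims=True))
    return s*[c["fx"],c["fy"]]+[c["cx"],c["cy"]]
def ray(n,px,z):
    f=lambda v:(proj(n,[v[0],v[1],z])-px).ravel()
    return least_squares(f,[600,0]).x
def corners(x,y,yaw,w,h,z):
    a=np.radians(yaw);u=np.array([np.cos(a),np.sin(a)]);v=np.array([-u[1],u[0]])
    return np.array([[*( [x,y]+sx*u*w/2+sy*v*h/2),z] for sx,sy in((1,1),(-1,1),(-1,-1),(1,-1))])
E
python3 - <<'E'
from h import *
def cv(n,l):
    o=(170,190) if n=="top" else (190,185)
    return [((a+.5)/3.4-.5+o[0],(b+.5)/3.4-.5+o[1]) for a,b in l]
D={"A":{"top":[(51,161),(134,152),(143,274),(55,283)],"side":[(38,220),(127,200),(157,312),(62,326)]},
"B":{"top":[(245,112),(325,110),(321,229),(240,228)],"side":[(243,150),(330,139),(350,235),(259,247)]},
"C":{"top":[(417,98),(488,67),(545,160),(475,197)],"side":[(424,112),(483,80),(572,152),(514,192)]},
"K":{"top":[(550,47),(660,2),(745,138),(625,190)],"side":[(545,70),(648,18),(768,117),(660,180)]}}
for k,d in D.items():
    z,w,h=(24,100,128) if k=="K" else (45,60,88)
    for n in d:
        px=cv(n,d[n]);Q=np.array([ray(n,p,z) for p in px]);print(k,n,Q.round(0).tolist(),Q.mean(0).round(1),[np.linalg.norm(Q[i]-Q[(i+1)%4]).round(0) for i in range(4)], "ang",np.degrees(np.arctan2(*(Q[1]-Q[2])[::-1])).round(1),np.degrees(np.arctan2(*(Q[0]-Q[3])[::-1])).round(1))
E
```

```text
A top [[569.0, 355.0], [561.0, 297.0], [472.0, 309.0], [481.0, 369.0]] [520.8 332.5] [np.float64(59.0), np.float64(90.0), np.float64(61.0), np.float64(89.0)] ang -7.6 -8.7
A side [[567.0, 351.0], [559.0, 294.0], [467.0, 307.0], [481.0, 362.0]] [518.5 328.5] [np.float64(58.0), np.float64(93.0), np.float64(57.0), np.float64(87.0)] ang -8.0 -7.2
B top [[570.0, 213.0], [557.0, 157.0], [472.0, 182.0], [487.0, 236.0]] [521.7 196.9] [np.float64(58.0), np.float64(89.0), np.float64(57.0), np.float64(86.0)] ang -16.2 -15.5
B side [[569.0, 210.0], [554.0, 153.0], [473.0, 177.0], [488.0, 232.0]] [521.1 192.9] [np.float64(58.0), np.float64(84.0), np.float64(57.0), np.float64(84.0)] ang -16.2 -15.5
C top [[549.0, 90.0], [560.0, 33.0], [481.0, 14.0], [467.0, 70.0]] [514.3  51.9] [np.float64(58.0), np.float64(81.0), np.float64(58.0), np.float64(84.0)] ang 13.5 13.3
C side [[550.0, 85.0], [561.0, 33.0], [476.0, 14.0], [461.0, 66.0]] [512.3  49.5] [np.float64(53.0), np.float64(87.0), np.float64(54.0), np.float64(91.0)] ang 13.1 12.0
K top [[571.0, -21.0], [585.0, -113.0], [466.0, -137.0], [451.0, -39.0]] [518.2 -77.5] [np.float64(93.0), np.float64(121.0), np.float64(99.0), np.float64(122.0)] ang 11.5 8.8
K side [[570.0, -24.0], [587.0, -123.0], [463.0, -140.0], [445.0, -39.0]] [516.5 -81.3] [np.float64(100.0), np.float64(124.0), np.float64(103.0), np.float64(126.0)] ang 8.1 6.7
```

```bash
cat >> h.py <<'E'
def yaw(R): return np.degrees(np.arctan2(R[1,0],R[0,0]))
def plan(tgt,ty,n,ramp=1,start=None):
    """even rows in tool axes from the measured pose to tgt with tool-x yaw ty (tool down)"""
    s=read_state();p=s["tcp_pos"] if start is None else np.array(start[:3],float);y=yaw(s["ee_rot"]) if start is None else start[3]
    dy=(ty-y+180)%360-180
    t=np.linspace(0,1,n+1);t=(t-np.sin(2*np.pi*t)/(2*np.pi))*.5*ramp+t*(1-.5*ramp)
    prev=p;py=y
    print("from",p.round(1),round(y,2),"dyaw",round(dy,2))
    for i in range(1,n+1):
        q=p+(np.array(tgt)-p)*t[i];yy=y+dy*t[i];a=np.radians(py);d=q-prev
        c,sn=np.cos(a),np.sin(a)
        lx=round(c*d[0]+sn*d[1],1);ly=round(sn*d[0]-c*d[1],1);lz=round(-d[2],1);tr=round(-(yy-py),2)
        print(f"{lx:g},{ly:g},{lz:g},{tr:g}")
        prev=prev+np.array([c*lx+sn*ly,sn*lx-c*ly,-lz]);py=py-tr
    print("end",prev.round(1),round(py,2))
E
python3 - <<'E'
from h import *
print("post base",ray("top",(190,358),0),ray("side",(200,400),0), ray("side",(60,20),0))
print("pen cup",ray("top",(305,165),84)); print("drawer corner",ray("top",(255,187),0),ray("side",(296,205),0))
# height of beam?
plan([513,51,150],-77,20)
E
```

```text
post base [296.80188297 401.250956  ] [274.15183017 447.5060375 ] [2344.76883222  560.90530775]
pen cup [664.87356408  26.5133365 ]
drawer corner [675.68567271 154.96862726] [649.49168117  83.77922956]
from [ 281.1 -557.9  219.9] -63.26 dyaw -13.74
-11.2,-12.2,1.8,0.35
-12.3,-13.3,1.9,0.38
-14.4,-15.4,2.3,0.45
-17.4,-18.3,2.7,0.53
-20.9,-21.6,3.2,0.63
-24.7,-24.9,3.8,0.74
-28.5,-28,4.3,0.84
-31.9,-30.4,4.7,0.93
-34.5,-31.9,5,1
-36.3,-32.4,5.2,1.02
-36.8,-31.7,5.3,1.03
-36.2,-30,5,0.99
-34.4,-27.6,4.7,0.93
-31.5,-24.5,4.3,0.84
-28.1,-21.1,3.8,0.74
-24.3,-17.7,3.2,0.63
-20.5,-14.7,2.7,0.54
-17.3,-12.1,2.3,0.44
-14.9,-10.3,1.9,0.38
-13.7,-9.3,1.8,0.35
end [513.  51. 150.] -77.0
```

Run:
```python
from h import *
plan([513,51,150],-77,20,.4)
```

```text
from [ 281.1 -557.9  219.9] -63.26 dyaw -13.74
-17.6,-19.3,2.8,0.55
-18.3,-19.6,2.9,0.57
-19.3,-20.3,3,0.59
-20.6,-21.3,3.2,0.62
-22.2,-22.4,3.3,0.67
-24,-23.6,3.7,0.71
-25.6,-24.6,3.8,0.75
-27.1,-25.4,3.9,0.78
-28.3,-25.9,4.2,0.81
-29.2,-25.8,4.1,0.82
-29.6,-25.5,4.2,0.82
-29.4,-24.6,4.1,0.81
-28.8,-23.4,4,0.79
-27.9,-22,3.8,0.75
-26.6,-20.5,3.6,0.7
-25.3,-18.9,3.4,0.67
-23.9,-17.5,3.2,0.62
-22.8,-16.3,3,0.59
-21.9,-15.4,2.9,0.57
-21.6,-14.8,2.8,0.55
end [513.1  51.  150. ] -77.0
```

>>> {"fn": "play_rows", "kwargs": {"motion": [-17.6, -19.3, 2.8, 0.55, 1, -18.3, -19.6, 2.9, 0.57, 1, -19.3, -20.3, 3, 0.59, 1, -20.6, -21.3, 3.2, 0.62, 1, -22.2, -22.4, 3.3, 0.67, 1, -24, -23.6, 3.7, 0.71, 1, -25.6, -24.6, 3.8, 0.75, 1, -27.1, -25.4, 3.9, 0.78, 1, -28.3, -25.9, 4.2, 0.81, 1, -29.2, -25.8, 4.1, 0.82, 1], "grip_force": 40}}

```text
clock: 0.93
tcp_pos: [397.2, -252.1, 185.3]
ee_rot: [[0.339, -0.941, -0.0], [-0.941, -0.339, -0.0], [-0.0, 0.0, -1.0]]
ft_force: [1.3, 0.1, 0.6]
finger_gap: 85.2
```

>>> {"fn": "play_rows", "kwargs": {"motion": [-29.6, -25.5, 4.2, 0.82, 1, -29.4, -24.6, 4.1, 0.81, 1, -28.8, -23.4, 4, 0.79, 1, -27.9, -22, 3.8, 0.75, 1, -26.6, -20.5, 3.6, 0.7, 1, -25.3, -18.9, 3.4, 0.67, 1, -23.9, -17.5, 3.2, 0.62, 1, -22.8, -16.3, 3, 0.59, 1, -21.9, -15.4, 2.9, 0.57, 1, -21.6, -14.8, 2.8, 0.55, 1]}}

```text
clock: 1.77
tcp_pos: [513.3, 52.3, 150.1]
ee_rot: [[0.225, -0.974, -0.0], [-0.974, -0.225, -0.0], [-0.0, 0.0, -1.0]]
ft_force: [0.5, -0.4, -0.3]
finger_gap: 85.4
```

Run:
```python
from h import *
for i in range(2):
  s=read_state();print(s["clock"],s["tcp_pos"].round(1),s["q"].round(1),s["ft_force"].round(2),s["moment"].round(3))
  im=cams.get_image("side")
cv2.imwrite("pics/s1.png",cv2.resize(im[130:310,180:430,::-1],None,fx=3,fy=3,interpolation=cv2.INTER_CUBIC))
plan([513,51,42],-77,9,1)
```

```text
1.7667 [513.3  52.3 150.1] [ -5.6  25.6  -8.9 111.5   5.6  43.3 -94.7] [ 0.47 -0.45 -0.31] [0.007 0.011 0.034]
1.8167 [514.6  57.4 149.8] [ -5.9  25.8  -9.1 111.3   5.6  43.2 -95. ] [-1.14  7.27 -1.07] [ 0.394  0.052 -0.006]
from [513.8  55.  149.9] -76.74 dyaw -0.26
0.2,0.1,6.5,0.02
0.3,0.1,9,0.02
0.5,0.2,13,0.03
0.5,0.3,16.5,0.04
0.6,0.3,17.9,0.04
0.6,0.2,16.5,0.04
0.5,0.2,13,0.03
0.3,0.1,9,0.02
0.2,0.1,6.5,0.02
end [513.  51.  42.] -77.0
```

View pics/s1.png

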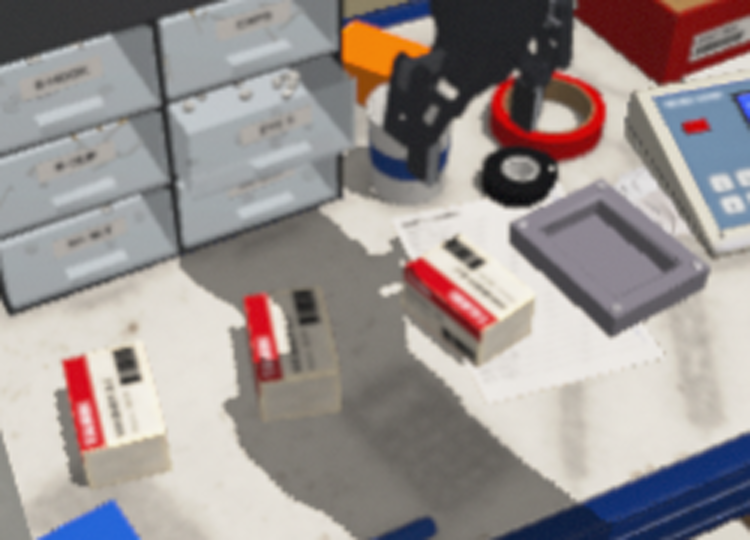

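>>> {"fn": "play_rows", "kwargs": {"motion": [0, 0, 6.5, 0, 1, 0, 0, 9, 0, 1, 0, 0, 13, 0, 1, 0, 0, 16.5, 0, 1, 0, 0, 18, 0, 1, 0, 0, 16.5, 0, 1, 0, 0, 13, 0, 1, 0, 0, 9, 0, 1, 0, 0, 6.5, 0, 1, 0, 0, 0, 0, 1]}}

```text
clock: 2.7
tcp_pos: [512.5, 50.1, 41.3]
ee_rot: [[0.224, -0.975, -0.002], [-0.975, -0.224, -0.0], [0.0, 0.002, -1.0]]
ft_force: [-1.4, -0.1, -0.3]
finger_gap: 85.4
```

Run:
```python
from h import *
im=cams.get_image("side");im2=cams.get_image("top")
s=read_state();print(s["clock"],s["tcp_pos"].round(1),yaw(s["ee_rot"]),s["ft_force"].round(2),s["moment"].round(3))
a=cv2.resize(im[190:270,290:400,::-1],None,fx=5,fy=5,interpolation=cv2.INTER_CUBIC)
cv2.imwrite("pics/s2.png",a)
```

```text
2.8 [513.2  50.4  42.7] -77.02034363786198 [ 0.08 -0.35 -1.03] [ 0.012 -0.019  0.004]
```

View pics/s2.png

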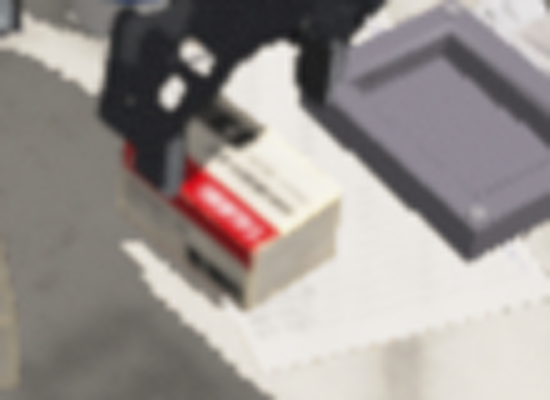

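>>> {"fn": "play_rows", "kwargs": {"motion": [0, 0, 0, 0, 0.6, 0, 0, 0, 0, 0.4, 0, 0, 0, 0, 0.2, 0, 0, 0, 0, -1, 0, 0, 0, 0, -1, 0, 0, 0, 0, -1, 0, 0, 0, 0, -1, 0, 0, 0, 0, -1, 0, 0, 0, 0, -1, 0, 0, 0, 0, -1], "grip_force": 40}}

```text
clock: 3.63
tcp_pos: [513.2, 50.8, 42.5]
ee_rot: [[0.225, -0.974, -0.0], [-0.974, -0.225, 0.0], [-0.0, 0.0, -1.0]]
ft_force: [-0.2, 0.4, 0.8]
finger_gap: 0.1
```

Run:
```python
from h import *
s=read_state();print(s["clock"],s["tcp_pos"].round(1),yaw(s["ee_rot"]),s["ft_force"].round(2),s["moment"].round(3),s["finger_gap"])
```

```text
3.6333 [513.2  50.8  42.5] -76.99448514248172 [-0.16  0.43  0.77] [-0.008 -0.032 -0.035] 0.10575526852117707
```

Run:
```python
from h import *
im=cams.get_image("side");im2=cams.get_image("top")
cv2.imwrite("pics/s3.png",cv2.resize(im[150:290,260:440,::-1],None,fx=4,fy=4,interpolation=cv2.INTER_CUBIC))
cv2.imwrite("pics/t3.png",cv2.resize(im2[170:290,240:420,::-1],None,fx=4,fy=4,interpolation=cv2.INTER_CUBIC))
```

```text
(no output)
```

View pics/s3.png

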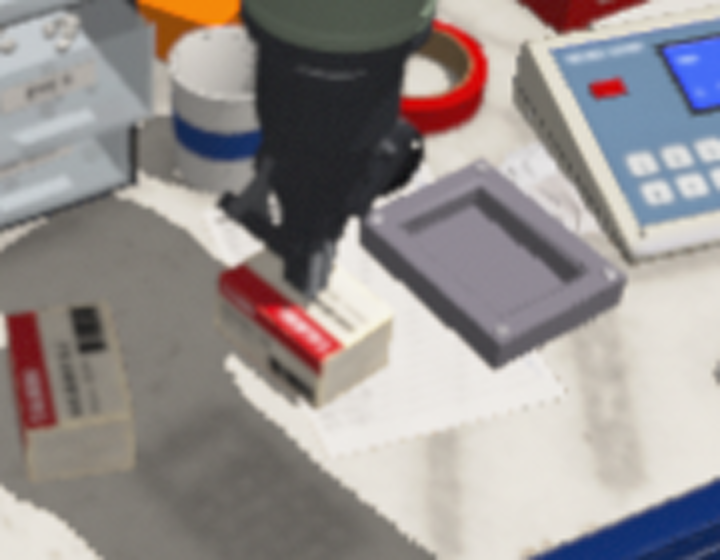

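View pics/t3.png

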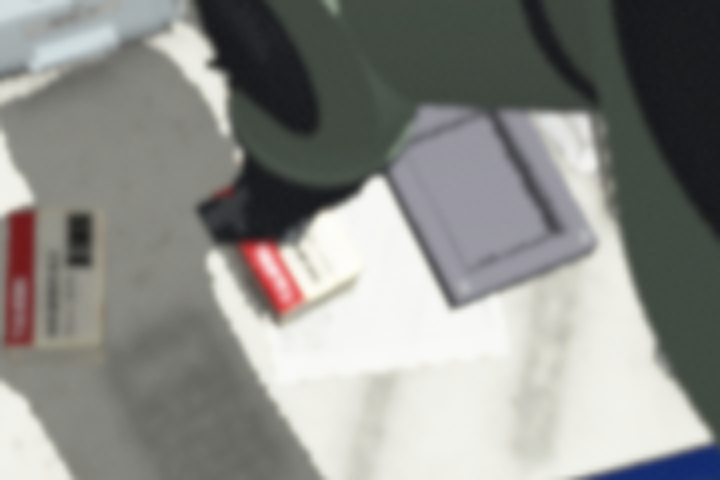

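Run:
```python
from h import *
for z in (20,45,60,80):print(z,proj("side",[513,51,z]).round(1),proj("top",[513,51,z]).round(1))
s=read_state();print(s["tcp_pos"],s["ft_force"],s["finger_gap"])
def ov(n,im,boxes):
    for x,y,a,w,h,z0,z1 in boxes:
        for z in(z0,z1):
            cv2.polylines(im,[np.round(proj(n,corners(x,y,a,w,h,z))*16).astype(int).reshape(-1,1,2)],True,(0,255,0),1,cv2.LINE_AA,4)
im=cams.get_image("side")[:,:,::-1].copy()
ov("side",im,[(513,51,103,60,88,0,45),(521.5,195,74,60,88,0,45)])
cv2.imwrite("pics/s4.png",cv2.resize(im[150:290,240:440],None,fx=4,fy=4,interpolation=cv2.INTER_CUBIC))
```

```text
20 [[334.4 231.3]] [[310.8 231.5]]
45 [[335.2 223.7]] [[311.7 228.2]]
60 [[335.7 219. ]] [[312.2 226.2]]
80 [[336.4 212.6]] [[312.9 223.4]]
[513.19104544  50.71351814  42.48910031] [0.53027289 0.97088469 0.09485656] -0.11536148221282902
```

View pics/s4.png

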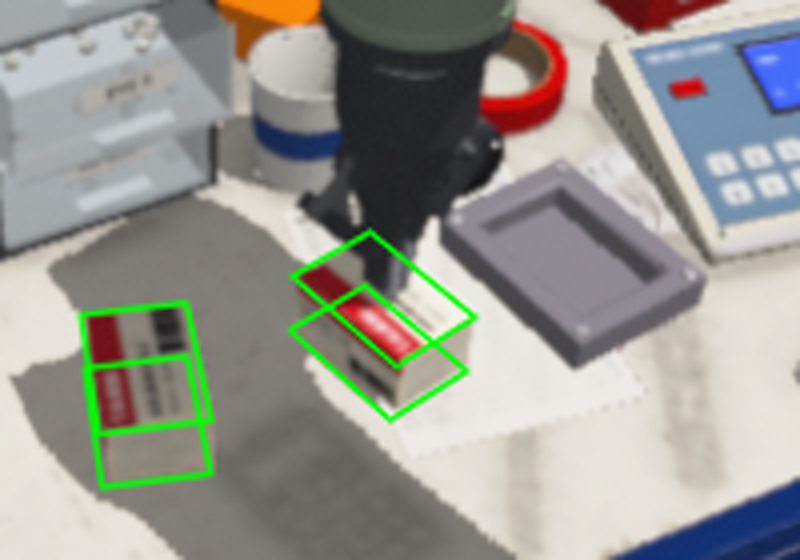

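Run:
```python
from h import *
for z in (20,33,45,60):print(z,[proj("side",[513-d*.225,51+d*.974,z]).round(1).tolist() for d in(42.5,55,-42.5)])
im=cams.get_image("side")[:,:,::-1].copy();im2=cams.get_image("top")[:,:,::-1]
cv2.imwrite("pics/s5.png",cv2.resize(im[180:260,300:390],None,fx=8,fy=7,interpolation=cv2.INTER_CUBIC))
```

```text
20 [[[320.5, 239.7]], [[316.3, 242.2]], [[347.8, 223.2]]]
33 [[[320.8, 235.8]], [[316.5, 238.3]], [[348.4, 219.3]]]
45 [[[321.1, 232.1]], [[316.8, 234.6]], [[348.9, 215.6]]]
60 [[[321.4, 227.4]], [[317.1, 230.0]], [[349.5, 210.9]]]
```

View pics/s5.png

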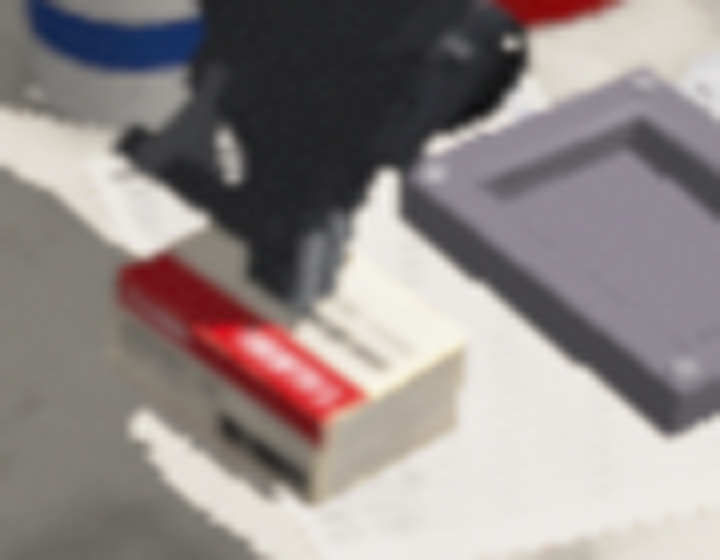

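The shut fingertips show at z≈48 (side px 337,224), above the carton. The carton hasn't moved and there is no contact force. I'll reopen and go lower in steps, checking with the camera.

>>> {"fn": "play_rows", "kwargs": {"motion": [0, 0, 0, 0, 1, 0, 0, 0, 0, 1, 0, 0, 0, 0, 1, 0, 0, 0, 0, 1, 0, 0, 0, 0, 1, 0, 0, 3, 0, 1, 0, 0, 4, 0, 1, 0, 0, 4, 0, 1, 0, 0, 3, 0, 1, 0, 0, 0, 0, 1]}}

```text
clock: 4.72
tcp_pos: [512.8, 50.7, 27.7]
ee_rot: [[0.225, -0.974, -0.001], [-0.974, -0.225, -0.0], [-0.0, 0.001, -1.0]]
ft_force: [-0.6, 0.4, 0.8]
finger_gap: 85.5
```

Run:
```python
from h import *
im=cams.get_image("side")[:,:,::-1].copy()
s=read_state();print(s["clock"],s["tcp_pos"].round(1),s["ft_force"].round(2),s["moment"].round(3),s["finger_gap"])
cv2.imwrite("pics/s6.png",cv2.resize(im[180:260,300:390],None,fx=8,fy=7,interpolation=cv2.INTER_CUBIC))
```

```text
4.7667 [512.9  50.7  28. ] [-0.32  0.3  -0.1 ] [ 0.038  0.052 -0.   ] 85.15064232542953
```

View pics/s6.png

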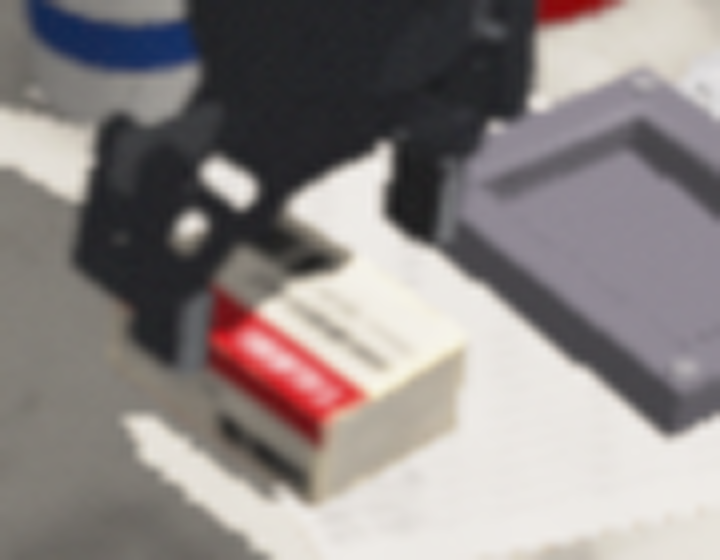

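Run:
```python
from h import *
for z in (20,30,40,45,50):print(z,[proj("side",[512.9-d*.225-e*.974,50.7+d*.974-e*.225,z]).round(1).tolist() for d,e in((42.5,11),(42.5,-11),(50,11),(-42.5,11))])
```

```text
20 [[[323.8, 242.5]], [[317.5, 236.8]], [[321.3, 244.0]], [[351.2, 225.8]]]
30 [[[324.1, 239.5]], [[317.7, 233.8]], [[321.5, 241.0]], [[351.7, 222.8]]]
40 [[[324.3, 236.5]], [[317.9, 230.8]], [[321.8, 238.0]], [[352.1, 219.8]]]
45 [[[324.5, 234.9]], [[318.0, 229.3]], [[321.9, 236.5]], [[352.3, 218.2]]]
50 [[[324.6, 233.4]], [[318.1, 227.7]], [[322.0, 234.9]], [[352.5, 216.7]]]
```

>>> {"fn": "play_rows", "kwargs": {"motion": [0, 0, 2, 0, 1, 0, 0, 2, 0, 1, 0, 0, 2, 0, 1, 0, 0, 2, 0, 1, 0, 0, 2, 0, 1, 0, 0, 2, 0, 1, 0, 0, 2, 0, 1, 0, 0, 2, 0, 1, 0, 0, 2, 0, 1, 0, 0, 0, 0, 1]}}

```text
clock: 5.6
tcp_pos: [513.0, 50.7, 10.1]
ee_rot: [[0.225, -0.974, -0.0], [-0.974, -0.225, -0.0], [-0.0, 0.0, -1.0]]
ft_force: [-0.6, 0.3, 0.3]
finger_gap: 85.2
```

Run:
```python
from h import *
im=cams.get_image("side")[:,:,::-1].copy()
s=read_state();print(s["clock"],s["tcp_pos"].round(1),s["ft_force"].round(2),s["moment"].round(3),s["finger_gap"])
cv2.imwrite("pics/s7.png",cv2.resize(im[180:260,300:390],None,fx=8,fy=7,interpolation=cv2.INTER_CUBIC))
```

```text
5.65 [513.1  50.7  10.3] [-0.45 -0.21  0.49] [ 0.025 -0.047 -0.   ] 84.96517838489795
```

View pics/s7.png

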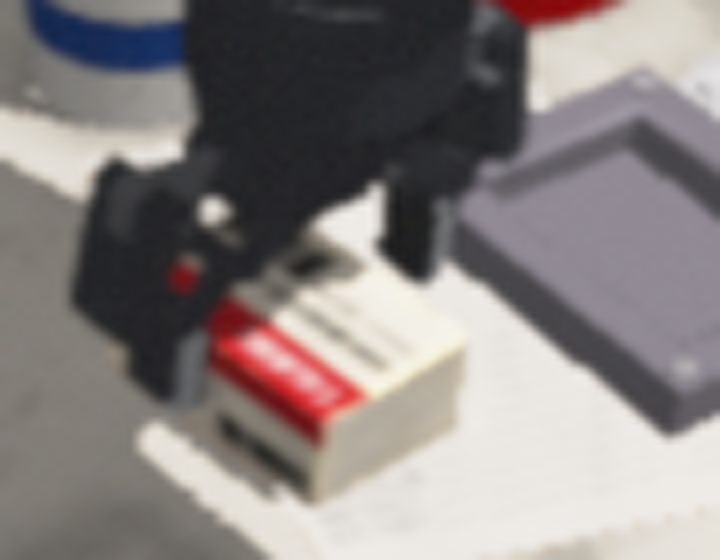

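>>> {"fn": "play_rows", "kwargs": {"motion": [0, 0, 2, 0, 1, 0, 0, 2, 0, 0.6, 0, 0, 0, 0, 0.5, 0, 0, 0, 0, 0.4, 0, 0, 0, 0, 0.3, 0, 0, 0, 0, 0.2, 0, 0, 0, 0, -1, 0, 0, 0, 0, -1, 0, 0, 0, 0, -1, 0, 0, 0, 0, -1], "grip_force": 40}}

```text
clock: 6.48
tcp_pos: [513.2, 50.5, 6.6]
ee_rot: [[0.225, -0.974, -0.0], [-0.974, -0.225, -0.0], [0.0, 0.0, -1.0]]
ft_force: [-1.1, -3.4, 5.4]
finger_gap: 59.6
```

Run:
```python
from h import *
im=cams.get_image("side")[:,:,::-1].copy()
s=read_state();print(s["clock"],s["tcp_pos"].round(1),s["ft_force"].round(2),s["moment"].round(3),s["finger_gap"])
cv2.imwrite("pics/s8.png",cv2.resize(im[180:260,300:390],None,fx=8,fy=7,interpolation=cv2.INTER_CUBIC))
```

```text
6.5333 [513.2  50.5   6.6] [-1.29 -3.8   5.2 ] [-0.767  0.343  0.012] 59.86154365442824
```

View pics/s8.png

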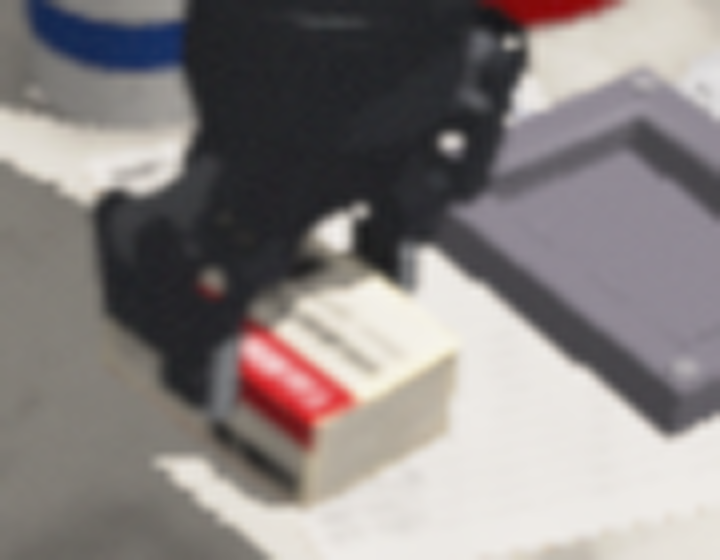

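>>> {"fn": "play_rows", "kwargs": {"motion": [0, 0, -1, 0, -1, 0, 0, -3, 0, -1, 0, 0, -6, 0, -1, 0, 0, -10, 0, -1, 0, 0, -10, 0, -1, 0, 0, -10, 0, -1, 0, 0, -6, 0, -1, 0, 0, -3, 0, -1, 0, 0, -1, 0, -1, 0, 0, 0, 0, -1]}}

```text
clock: 7.37
tcp_pos: [513.2, 50.7, 56.7]
ee_rot: [[0.225, -0.974, 0.0], [-0.974, -0.225, 0.0], [-0.0, -0.0, -1.0]]
ft_force: [-0.2, 0.2, -3.0]
finger_gap: 59.7
```

```bash
cat >> h.py <<'E'
def feel(n=8,save=None):
    M=[];F=[]
    for i in range(n):
        im=cams.get_image("side" if i%2==0 else "top")
        if save and i<2: cv2.imwrite(f"pics/{save}_{i}.png",im[:,:,::-1])
        s=read_state();R=s["ee_rot"];M.append(R.T@s["moment"]);F.append(s["ft_force"])
    M=np.array(M);F=np.array(F)
    print(s["clock"],s["tcp_pos"].round(1),round(yaw(s["ee_rot"]),2),"gap",round(s["finger_gap"],1))
    print("tool-frame moment",M.mean(0).round(4),"+-",M.std(0).round(4),"F",F.mean(0).round(2),F.std(0).round(2))
E
python3 - <<'E'
from h import *
feel(8,"l1")
E
```

```text
7.7667 [513.1  50.8  56.3] -76.99 gap 59.4
tool-frame moment [ 0.0006 -0.0058 -0.0038] +- [0.0273 0.0269 0.0261] F [-0.04  0.21 -3.56] [0.32 0.49 0.29]
```

View pics/l1_0.png

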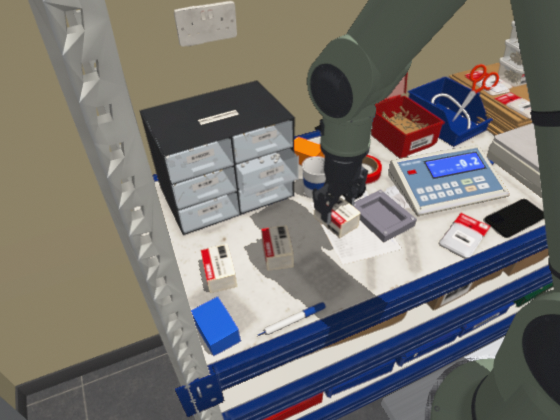

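>>> {"fn": "play_rows", "kwargs": {"motion": [0, 18, 0, 0, -1, 0, 16, 0, 0, -1, 0, 13, 0, 0, -1, 0, 10, 0, 0, -1, 0, 7, 0, 0, -1, 0, 4, 0, 0, -1, 0, 2, 0, 0, -1, 0, 0, 0, 0, -1, 0, 0, 0, 0, -1, 0, 0, 0, 0, -1]}}

```text
clock: 8.6
tcp_pos: [445.5, 35.2, 56.5]
ee_rot: [[0.225, -0.974, 0.0], [-0.974, -0.225, 0.0], [-0.0, -0.0, -1.0]]
ft_force: [-0.1, 0.0, -4.3]
finger_gap: 59.7
```

Run:
```python
from h import *
feel(8)
```

```text
9.0 [445.   35.   56.5] -76.99 gap 59.4
tool-frame moment [-0.0075 -0.0003  0.0058] +- [0.0218 0.0262 0.0316] F [ 0.05  0.36 -3.67] [0.48 0.42 0.38]
```

>>> {"fn": "play_rows", "kwargs": {"motion": [0, -18, 0, 0, -1, 0, -16, 0, 0, -1, 0, -13, 0, 0, -1, 0, -10, 0, 0, -1, 0, -7, 0, 0, -1, 0, -4, 0, 0, -1, 0, -2, 0, 0, -1, 0, 0, 0, 0, -1, 0, 0, 0, 0, -1, 0, 0, 0, 0, -1]}}

```text
clock: 9.83
tcp_pos: [512.7, 50.6, 56.5]
ee_rot: [[0.225, -0.974, -0.0], [-0.974, -0.225, -0.0], [0.0, 0.0, -1.0]]
ft_force: [1.0, 0.3, -2.8]
finger_gap: 59.6
```

Run:
```python
from h import *
feel(8,"l2")
```

```text
10.2333 [513.1  50.7  56.5] -76.99 gap 59.1
tool-frame moment [ 0.0037  0.016  -0.0116] +- [0.0167 0.0245 0.0311] F [ 0.17  0.07 -3.69] [0.42 0.54 0.4 ]
```

>>> {"fn": "play_rows", "kwargs": {"motion": [0, 28, 0, 0, -1, 0, 22, 0, 0, -1, 0, 16, 0, 0, -1, 0, -28, 0, 0, -1, 0, -22, 0, 0, -1, 0, -16, 0, 0, -1, 0, 28, 0, 0, -1, 0, 22, 0, 0, -1, 0, 16, 0, 0, -1, 0, 0, 0, 0, -1]}}

```text
clock: 11.07
tcp_pos: [445.7, 34.9, 56.4]
ee_rot: [[0.225, -0.974, -0.003], [-0.974, -0.225, -0.001], [0.0, 0.003, -1.0]]
ft_force: [0.4, 0.1, -4.2]
finger_gap: 59.7
```

Run:
```python
from h import *
feel(8)
```

```text
11.4667 [449.3  36.   56.4] -76.99 gap 59.3
tool-frame moment [ 0.004  -0.0009  0.0168] +- [0.0349 0.0283 0.0364] F [ 0.2   0.19 -3.89] [0.32 0.59 0.51]
```

>>> {"fn": "play_rows", "kwargs": {"motion": [0, -26, 0, 0, -1, 0, -20, 0, 0, -1, 0, -10, 0, 0, -1, 0, -6, 0, 0, -1, 0, -3, 0, 0, -1, 0, -1, 0, 0, -1, 0, 0, 0, 0, -1, 0, 0, 0, 0, -1, 0, 0, 0, 0, -1, 0, 0, 0, 0, -1]}}

```text
clock: 12.3
tcp_pos: [512.9, 50.6, 56.6]
ee_rot: [[0.225, -0.974, -0.0], [-0.974, -0.225, -0.0], [0.0, 0.0, -1.0]]
ft_force: [0.1, 0.8, -4.0]
finger_gap: 59.2
```

Run:
```python
from h import *
feel(6)
```

```text
12.6 [513.2  50.7  56.5] -77.0 gap 59.5
tool-frame moment [-0.021  -0.0146  0.0043] +- [0.0113 0.0452 0.0193] F [-0.25 -0.02 -3.7 ] [0.55 0.28 0.31]
```

>>> {"fn": "play_rows", "kwargs": {"motion": [0, 0, 3, 0, -1, 0, 0, 7, 0, -1, 0, 0, 11, 0, -1, 0, 0, 11, 0, -1, 0, 0, 8, 0, -1, 0, 0, 5, 0, -1, 0, 0, 2.5, 0, -1, 0, 0, 1.5, 0, -1, 0, 0, 1, 0, -1, 0, 0, 0, 0, -1]}}

```text
clock: 13.43
tcp_pos: [513.3, 50.8, 6.8]
ee_rot: [[0.225, -0.974, 0.0], [-0.974, -0.225, 0.0], [0.0, -0.0, -1.0]]
ft_force: [0.1, -0.1, -3.9]
finger_gap: 59.5
```

>>> {"fn": "play_rows", "kwargs": {"motion": [0, 0, 0, 0, 0.5, 0, 0, 0, 0, 0.7, 0, 0, 0, 0, 1, 0, 0, 0, 0, 1, 0, 0, -5, 0, 1, 0, 0, -12, 0, 1, 0, 0, -20, 0, 1, 0, 0, -25, 0, 1, 0, 0, -25, 0, 1, 0, 0, -12, 0, 1]}}

```text
clock: 14.27
tcp_pos: [514.1, 50.9, 109.2]
ee_rot: [[0.225, -0.974, 0.003], [-0.974, -0.225, 0.001], [0.0, -0.003, -1.0]]
ft_force: [1.2, -0.6, 0.8]
finger_gap: 85.5
```

Run:
```python
from h import *
im=cams.get_image("side")[:,:,::-1].copy()
s=read_state();print(s["clock"],s["tcp_pos"].round(1),s["ft_force"].round(2),s["finger_gap"],s["q"].round(0))
cv2.imwrite("pics/s9.png",cv2.resize(im[150:300,180:430],None,fx=3,fy=3,interpolation=cv2.INTER_CUBIC))
plan([521,195,100],-106,9,.6)
plan([521,195,100],-106,9,.6,[513.2,50.6,105.6,-77])
```

```text
14.3167 [514.8  50.9 110.3] [2.17 0.6  2.49] 85.34112325916877 [ -6.  29.  -9. 113.   7.  38. -96.]
from [514.8  50.9 110.3] -77.01 dyaw -28.99
-11.2,-3.1,0.8,2.33
-13.3,-3.1,1,2.75
-16.6,-3,1.2,3.38
-19.5,-2.4,1.4,3.95
-20.7,-1.1,1.5,4.17
-19.6,0.4,1.4,3.94
-16.8,1.5,1.2,3.39
-13.5,2,1,2.75
-11.4,2.2,0.8,2.33
end [521. 195. 100.] -106.0
from [513.2  50.6 105.6] -77 dyaw -29
-11.2,-3.2,0.5,2.33
-13.3,-3.3,0.5,2.75
-16.6,-3.2,0.6,3.39
-19.5,-2.6,0.8,3.95
-20.7,-1.4,0.8,4.16
-19.7,0.2,0.8,3.95
-16.8,1.3,0.6,3.39
-13.6,1.9,0.5,2.75
-11.5,2.1,0.5,2.33
end [521. 195. 100.] -106.0
```

View pics/s9.png

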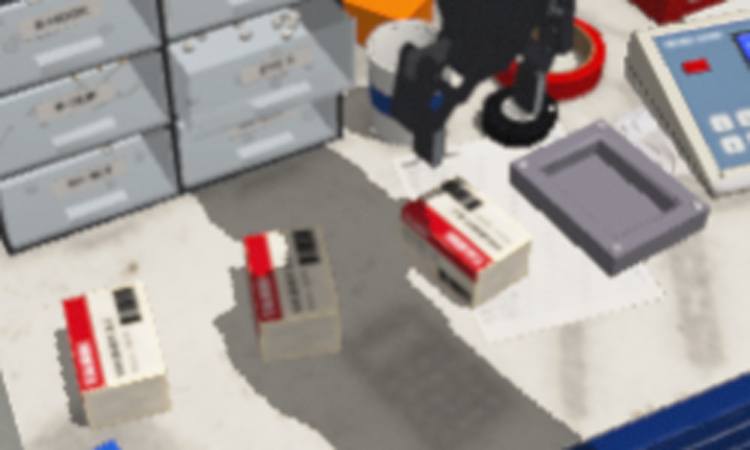

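C is standing where it was. Now for the middle carton, B.

>>> {"fn": "play_rows", "kwargs": {"motion": [-11.2, -3.2, 0.5, 2.33, 1, -13.3, -3.3, 0.5, 2.75, 1, -16.6, -3.2, 0.6, 3.39, 1, -19.5, -2.6, 0.8, 3.95, 1, -20.7, -1.4, 0.8, 4.16, 1, -19.7, 0.2, 0.8, 3.95, 1, -16.8, 1.3, 0.6, 3.39, 1, -13.6, 1.9, 0.5, 2.75, 1, -11.5, 2.1, 0.5, 2.33, 1, 0, 0, 0, 0, 1]}}

```text
clock: 15.15
tcp_pos: [520.7, 198.0, 100.4]
ee_rot: [[-0.275, -0.961, 0.0], [-0.961, 0.275, 0.001], [-0.001, 0.0, -1.0]]
ft_force: [0.1, 0.3, -0.6]
finger_gap: 85.3
```

Run:
```python
from h import *
im=cams.get_image("side")[:,:,::-1].copy()
s=read_state();print(s["clock"],s["tcp_pos"].round(1),yaw(s["ee_rot"]),s["q"].round(0))
cv2.imwrite("pics/s10.png",cv2.resize(im[150:300,180:430],None,fx=3,fy=3,interpolation=cv2.INTER_CUBIC))
```

```text
15.2 [520.8 196.2 100.3] -105.86120069696533 [ -26.   33.   -0.  108.    0.   39. -133.]
```

View pics/s10.png

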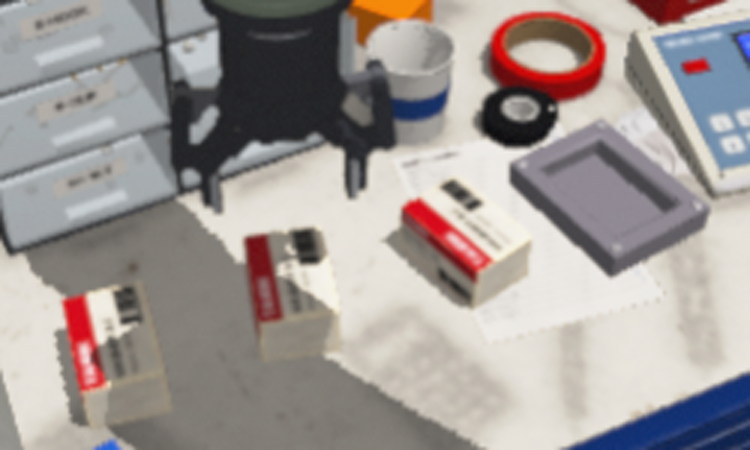

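>>> {"fn": "play_rows", "kwargs": {"motion": [0, 0, 6, 0, 1, 0, 0, 11, 0, 1, 0, 0, 15, 0, 1, 0, 0, 17, 0, 1, 0, 0, 15, 0, 1, 0, 0, 11, 0, 1, 0, 0, 8, 0, 1, 0, 0, 6, 0, 1, 0, 0, 5, 0, 1, 0, 0, 0, 0, 1]}}

```text
clock: 16.03
tcp_pos: [520.8, 195.0, 5.2]
ee_rot: [[-0.276, -0.961, -0.001], [-0.961, 0.276, -0.0], [0.0, 0.001, -1.0]]
ft_force: [0.1, 0.1, 0.3]
finger_gap: 85.3
```

Run:
```python
from h import *
im=cams.get_image("side")[:,:,::-1].copy()
s=read_state();print(s["clock"],s["tcp_pos"].round(1),yaw(s["ee_rot"]),s["ft_force"].round(1))
cv2.imwrite("pics/s11.png",cv2.resize(im[180:290,220:330],None,fx=5,fy=5,interpolation=cv2.INTER_CUBIC))
```

```text
16.0833 [521.  195.1   5.8] -105.9966595684671 [0.2 0.3 0.3]
```

View pics/s11.png

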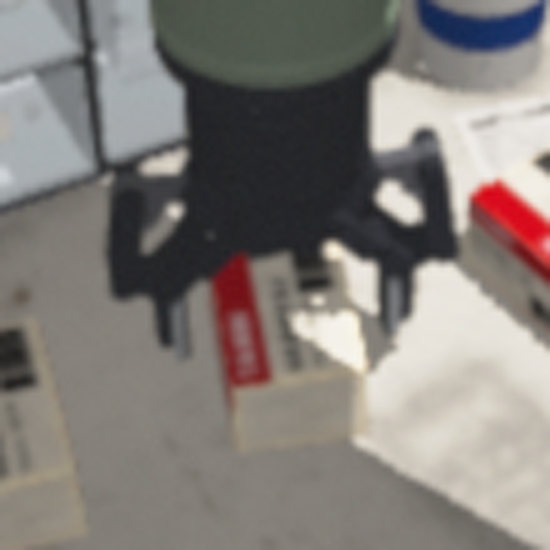

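>>> {"fn": "play_rows", "kwargs": {"motion": [0, 0, 0, 0, 0.6, 0, 0, 0, 0, 0.5, 0, 0, 0, 0, 0.4, 0, 0, 0, 0, 0.3, 0, 0, 0, 0, 0.2, 0, 0, 0, 0, -1, 0, 0, 0, 0, -1, 0, 0, 0, 0, -1, 0, 0, 0, 0, -1, 0, 0, 0, 0, -1]}}

```text
clock: 16.92
tcp_pos: [521.3, 195.2, 6.7]
ee_rot: [[-0.275, -0.961, 0.001], [-0.961, 0.275, 0.0], [-0.0, -0.001, -1.0]]
ft_force: [-2.6, -1.5, 10.1]
finger_gap: 59.7
```

>>> {"fn": "play_rows", "kwargs": {"motion": [0, 0, -1, 0, -1, 0, 0, -3, 0, -1, 0, 0, -6, 0, -1, 0, 0, -10, 0, -1, 0, 0, -10, 0, -1, 0, 0, -10, 0, -1, 0, 0, -6, 0, -1, 0, 0, -3, 0, -1, 0, 0, -1, 0, -1, 0, 0, 0, 0, -1]}}

```text
clock: 17.75
tcp_pos: [521.1, 195.2, 56.1]
ee_rot: [[-0.276, -0.961, 0.0], [-0.961, 0.276, 0.0], [-0.0, -0.0, -1.0]]
ft_force: [-0.1, -0.1, -4.7]
finger_gap: 59.7
```

>>> {"fn": "play_rows", "kwargs": {"motion": [0, 20, 0, 0, -1, 0, 17, 0, 0, -1, 0, 13, 0, 0, -1, 0, 9, 0, 0, -1, 0, 6, 0, 0, -1, 0, 3, 0, 0, -1, 0, 2, 0, 0, -1, 0, 0, 0, 0, -1, 0, 0, 0, 0, -1, 0, 0, 0, 0, -1]}}

```text
clock: 18.58
tcp_pos: [454.2, 214.3, 55.9]
ee_rot: [[-0.276, -0.961, 0.0], [-0.961, 0.276, 0.0], [-0.0, -0.0, -1.0]]
ft_force: [-0.0, 0.1, -4.5]
finger_gap: 59.5
```

Run:
```python
from h import *
feel(10)
```

```text
19.0833 [453.7 214.5  55.9] -105.99 gap 59.7
tool-frame moment [-0.0133 -0.0058 -0.0147] +- [0.0316 0.0193 0.0232] F [ 0.09 -0.12 -4.07] [0.34 0.4  0.45]
```

>>> {"fn": "play_rows", "kwargs": {"motion": [0, -20, 0, 0, -1, 0, -17, 0, 0, -1, 0, -13, 0, 0, -1, 0, -9, 0, 0, -1, 0, -6, 0, 0, -1, 0, -3, 0, 0, -1, 0, -2, 0, 0, -1, 0, 0, 0, 0, -1, 0, 0, 0, 0, -1, 0, 0, 0, 0, -1]}}

```text
clock: 19.92
tcp_pos: [520.5, 195.5, 55.9]
ee_rot: [[-0.275, -0.961, -0.0], [-0.961, 0.275, 0.0], [0.0, 0.0, -1.0]]
ft_force: [0.2, 0.1, -4.3]
finger_gap: 60.1
```

Run:
```python
from h import *
feel(10,"l3")
```

```text
20.4167 [521.  195.2  55.9] -106.0 gap 59.3
tool-frame moment [-0.024   0.0072  0.0072] +- [0.0203 0.017  0.0339] F [ 0.05 -0.07 -4.65] [0.35 0.6  0.45]
```

>>> {"fn": "play_rows", "kwargs": {"motion": [0, 0, 3, 0, -1, 0, 0, 7, 0, -1, 0, 0, 11, 0, -1, 0, 0, 11, 0, -1, 0, 0, 8, 0, -1, 0, 0, 5, 0, -1, 0, 0, 2.5, 0, -1, 0, 0, 1.5, 0, -1, 0, 0, 0.8, 0, -1, 0, 0, 0, 0, -1]}}

```text
clock: 21.25
tcp_pos: [520.6, 195.0, 6.7]
ee_rot: [[-0.276, -0.961, -0.001], [-0.961, 0.276, -0.0], [0.001, 0.001, -1.0]]
ft_force: [-7.9, -3.4, 9.6]
finger_gap: 59.3
```

>>> {"fn": "play_rows", "kwargs": {"motion": [0, 0, 0, 0, 0.5, 0, 0, 0, 0, 0.7, 0, 0, 0, 0, 1, 0, 0, 0, 0, 1, 0, 0, -5, 0, 1, 0, 0, -12, 0, 1, 0, 0, -20, 0, 1, 0, 0, -25, 0, 1, 0, 0, -25, 0, 1, 0, 0, -7, 0, 1]}}

```text
clock: 22.08
tcp_pos: [522.5, 195.7, 104.5]
ee_rot: [[-0.276, -0.961, 0.004], [-0.961, 0.276, 0.002], [-0.003, -0.004, -1.0]]
ft_force: [1.3, -0.2, 1.6]
finger_gap: 85.6
```

Run:
```python
from h import *
plan([519.5,330.5,100],-98,8,.6,[521,195.2,100,-106])
```

```text
from [521.  195.2 100. ] -106 dyaw 8
-11.8,3.5,-0,-0.73
-14.5,4.2,-0,-0.89
-18.1,4.8,-0,-1.11
-20.9,5.2,-0,-1.27
-21,4.7,-0,-1.27
-18.4,3.7,-0,-1.11
-14.8,2.7,-0,-0.89
-12.2,2,-0,-0.73
end [519.5 330.6 100. ] -98.0
```

>>> {"fn": "play_rows", "kwargs": {"motion": [-11.8, 3.5, 0, -0.73, 1, -14.5, 4.2, 0, -0.89, 1, -18.1, 4.8, 0, -1.11, 1, -20.9, 5.2, 0, -1.27, 1, -21, 4.7, 0, -1.27, 1, -18.4, 3.7, 0, -1.11, 1, -14.8, 2.7, 0, -0.89, 1, -12.2, 2, 0, -0.73, 1, 0, 0, 0, 0, 1, 0, 0, 0, 0, 1]}}

```text
clock: 22.92
tcp_pos: [519.3, 330.7, 99.7]
ee_rot: [[-0.139, -0.99, -0.0], [-0.99, 0.139, -0.001], [0.001, 0.0, -1.0]]
ft_force: [-0.4, -1.0, 0.4]
finger_gap: 85.4
```

Run:
```python
from h import *
im=cams.get_image("side")[:,:,::-1].copy()
s=read_state();print(s["clock"],s["tcp_pos"].round(1),yaw(s["ee_rot"]),s["ft_force"].round(1),s["q"].round(0))
cv2.imwrite("pics/s12.png",cv2.resize(im[150:300,180:430],None,fx=3,fy=3,interpolation=cv2.INTER_CUBIC))
```

```text
22.9667 [519.6 329.8  99.8] -98.03489010080357 [ 0.2 -0.3  0.5] [ -37.   37.   -2.   99.    2.   44. -137.]
```

View pics/s12.png

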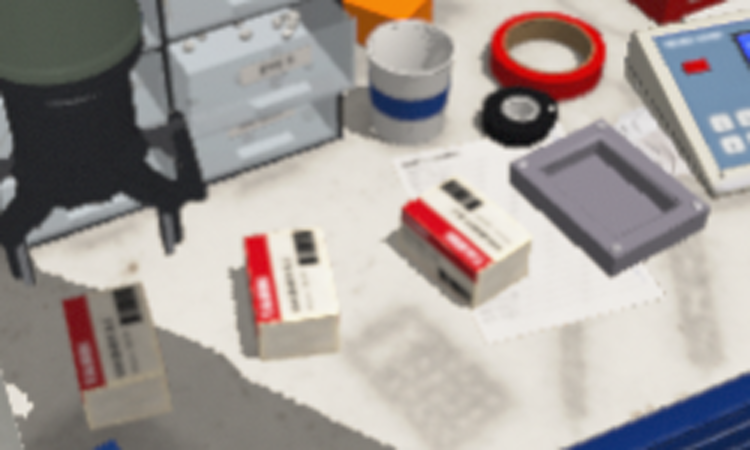

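>>> {"fn": "play_rows", "kwargs": {"motion": [0, 0, 6, 0, 1, 0, 0, 11, 0, 1, 0, 0, 15, 0, 1, 0, 0, 17, 0, 1, 0, 0, 15, 0, 1, 0, 0, 11, 0, 1, 0, 0, 8, 0, 1, 0, 0, 6, 0, 1, 0, 0, 5, 0, 1, 0, 0, 0, 0, 1]}}

```text
clock: 23.8
tcp_pos: [519.3, 330.3, 5.4]
ee_rot: [[-0.139, -0.99, -0.001], [-0.99, 0.139, -0.0], [0.0, 0.0, -1.0]]
ft_force: [0.4, -0.4, -0.1]
finger_gap: 85.4
```

Run:
```python
from h import *
im=cams.get_image("side")[:,:,::-1].copy()
s=read_state();print(s["clock"],s["tcp_pos"].round(1),yaw(s["ee_rot"]),s["ft_force"].round(1))
cv2.imwrite("pics/s13.png",cv2.resize(im[200:310,170:270],None,fx=5,fy=5,interpolation=cv2.INTER_CUBIC))
```

```text
23.85 [519.5 330.5   6. ] -98.00255050107181 [ 0.2 -0.4  0.1]
```

View pics/s13.png

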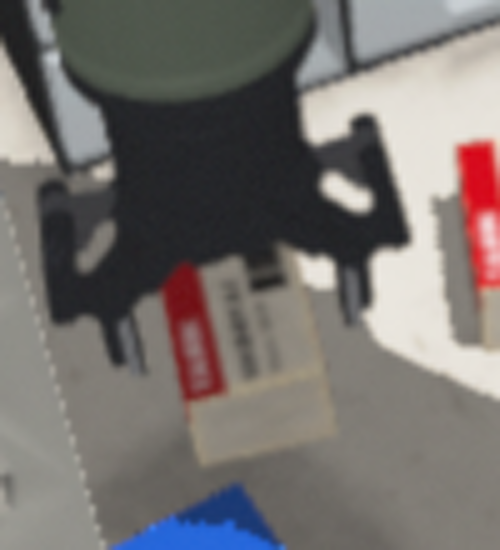

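>>> {"fn": "play_rows", "kwargs": {"motion": [0, 0, 0, 0, 0.6, 0, 0, 0, 0, 0.5, 0, 0, 0, 0, 0.4, 0, 0, 0, 0, 0.3, 0, 0, 0, 0, 0.2, 0, 0, 0, 0, -1, 0, 0, 0, 0, -1, 0, 0, 0, 0, -1, 0, 0, 0, 0, -1, 0, 0, 0, 0, -1]}}

```text
clock: 24.68
tcp_pos: [519.8, 330.8, 6.9]
ee_rot: [[-0.139, -0.99, 0.001], [-0.99, 0.139, 0.001], [-0.001, -0.001, -1.0]]
ft_force: [-1.8, -0.4, 7.8]
finger_gap: 59.8
```

>>> {"fn": "play_rows", "kwargs": {"motion": [0, 0, -1, 0, -1, 0, 0, -4, 0, -1, 0, 0, -9, 0, -1, 0, 0, -15, 0, -1, 0, 0, -17, 0, -1, 0, 0, -15, 0, -1, 0, 0, -9, 0, -1, 0, 0, -4, 0, -1, 0, 0, -1, 0, -1, 0, 0, 0, 0, -1]}}

```text
clock: 25.52
tcp_pos: [519.3, 330.4, 80.9]
ee_rot: [[-0.139, -0.99, -0.0], [-0.99, 0.139, -0.0], [0.0, 0.0, -1.0]]
ft_force: [-0.7, -0.2, -5.1]
finger_gap: 59.3
```

>>> {"fn": "play_rows", "kwargs": {"motion": [0, 20, 0, 0, -1, 0, 17, 0, 0, -1, 0, 13, 0, 0, -1, 0, 9, 0, 0, -1, 0, 6, 0, 0, -1, 0, 3, 0, 0, -1, 0, 2, 0, 0, -1, 0, 0, 0, 0, -1, 0, 0, 0, 0, -1, 0, 0, 0, 0, -1]}}

```text
clock: 26.35
tcp_pos: [450.7, 340.1, 81.1]
ee_rot: [[-0.14, -0.99, 0.0], [-0.99, 0.14, 0.0], [-0.0, -0.0, -1.0]]
ft_force: [-0.6, 0.1, -5.7]
finger_gap: 59.5
```

Run:
```python
from h import *
feel(10)
```

```text
26.85 [450.2 340.3  81.1] -98.0 gap 59.7
tool-frame moment [-0.0418 -0.012   0.0033] +- [0.0268 0.0274 0.0262] F [-0.16 -0.27 -4.89] [0.5  0.43 0.57]
```

>>> {"fn": "play_rows", "kwargs": {"motion": [0, -20, 0, 0, -1, 0, -17, 0, 0, -1, 0, -13, 0, 0, -1, 0, -9, 0, 0, -1, 0, -6, 0, 0, -1, 0, -3, 0, 0, -1, 0, -2, 0, 0, -1, 0, 0, 0, 0, -1, 0, 0, 0, 0, -1, 0, 0, 0, 0, -1]}}

```text
clock: 27.68
tcp_pos: [519.0, 330.8, 81.2]
ee_rot: [[-0.139, -0.99, -0.0], [-0.99, 0.139, 0.0], [-0.0, 0.0, -1.0]]
ft_force: [-0.2, 0.5, -4.7]
finger_gap: 59.3
```

Run:
```python
from h import *
feel(10,"l4")
```

```text
28.1833 [519.5 330.5  81.1] -98.0 gap 59.6
tool-frame moment [ 0.0019 -0.01    0.0022] +- [0.0255 0.0198 0.0285] F [ 0.18  0.03 -4.71] [0.45 0.49 0.36]
```

>>> {"fn": "play_rows", "kwargs": {"motion": [0, 32, 0, 0, -1, 0, 16, 0, 0, -1, 0, 10, 0, 0, -1, 0, 6, 0, 0, -1, 0, 4, 0, 0, -1, 0, 2, 0, 0, -1, 0, 0, 0, 0, -1, 0, 0, 0, 0, -1, 0, 0, 0, 0, -1, 0, 0, 0, 0, -1]}}

```text
clock: 29.02
tcp_pos: [450.7, 340.1, 81.1]
ee_rot: [[-0.14, -0.99, 0.0], [-0.99, 0.14, 0.0], [-0.0, -0.0, -1.0]]
ft_force: [0.2, -0.3, -5.6]
finger_gap: 59.6
```

Run:
```python
from h import *
feel(14)
```

```text
29.7167 [450.2 340.3  81.1] -98.0 gap 59.4
tool-frame moment [ 0.0018 -0.0049  0.0107] +- [0.0332 0.0235 0.0329] F [-0.12  0.28 -5.04] [0.42 0.47 0.47]
```

>>> {"fn": "play_rows", "kwargs": {"motion": [0, -32, 0, 0, -1, 0, -16, 0, 0, -1, 0, -10, 0, 0, -1, 0, -6, 0, 0, -1, 0, -4, 0, 0, -1, 0, -2, 0, 0, -1, 0, 0, 0, 0, -1, 0, 0, 0, 0, -1, 0, 0, 0, 0, -1, 0, 0, 0, 0, -1]}}

```text
clock: 30.55
tcp_pos: [519.0, 330.8, 81.2]
ee_rot: [[-0.139, -0.99, -0.0], [-0.99, 0.139, 0.0], [-0.0, 0.0, -1.0]]
ft_force: [0.0, -0.4, -5.0]
finger_gap: 59.6
```

Run:
```python
from h import *
feel(14)
```

```text
31.25 [519.5 330.5  81.1] -97.99 gap 59.3
tool-frame moment [-0.0364 -0.0027 -0.0121] +- [0.0223 0.0205 0.0386] F [ 0.02 -0.07 -4.93] [0.68 0.31 0.33]
```

Run:
```python
from h import *
plan([555,-60,150],-81,16,.7,[519.5,330.5,81,-98])
```

```text
from [519.5 330.5  81. ] -98 dyaw 17
15.7,-3.7,-2.8,-0.7
17,-3.8,-3.1,-0.76
19.4,-4,-3.5,-0.85
22.4,-4.3,-4,-0.99
25.8,-4.5,-4.6,-1.14
28.9,-4.4,-5.2,-1.27
31.3,-4.2,-5.5,-1.37
32.7,-3.5,-5.8,-1.42
32.8,-2.6,-5.8,-1.42
31.5,-1.8,-5.5,-1.37
29.2,-1,-5.2,-1.27
26.2,-0.3,-4.6,-1.14
22.8,0.2,-4,-0.99
19.8,0.5,-3.5,-0.85
17.4,0.7,-3.1,-0.76
16.1,0.9,-2.8,-0.7
end [555. -60. 150.] -81.0
```

>>> {"fn": "play_rows", "kwargs": {"motion": [15.7, -3.7, -2.8, -0.7, -1, 17, -3.8, -3.1, -0.76, -1, 19.4, -4, -3.5, -0.85, -1, 22.4, -4.3, -4, -0.99, -1, 25.8, -4.5, -4.6, -1.14, -1, 28.9, -4.4, -5.2, -1.27, -1, 31.3, -4.2, -5.5, -1.37, -1, 32.7, -3.5, -5.8, -1.42, -1, 32.8, -2.6, -5.8, -1.42, -1, 31.5, -1.8, -5.5, -1.37, -1]}}

```text
clock: 32.08
tcp_pos: [543.0, 69.3, 127.3]
ee_rot: [[0.059, -0.998, 0.0], [-0.998, -0.059, -0.0], [0.0, -0.0, -1.0]]
ft_force: [1.2, -0.0, -4.3]
finger_gap: 59.0
```

>>> {"fn": "play_rows", "kwargs": {"motion": [29.2, -1, -5.2, -1.27, -1, 26.2, -0.3, -4.6, -1.14, -1, 22.8, 0.2, -4, -0.99, -1, 19.8, 0.5, -3.5, -0.85, -1, 17.4, 0.7, -3.1, -0.76, -1, 16.1, 0.9, -2.8, -0.7, -1, 0, 0, 0, 0, -1, 0, 0, 0, 0, -1, 0, 0, 0, 0, -1, 0, 0, 0, 0, -1]}}

```text
clock: 32.92
tcp_pos: [554.9, -59.0, 150.0]
ee_rot: [[0.157, -0.988, -0.0], [-0.988, -0.157, 0.0], [-0.0, 0.0, -1.0]]
ft_force: [-0.6, 0.2, -5.2]
finger_gap: 59.6
```

>>> {"fn": "play_rows", "kwargs": {"motion": [0, 32, 0, 0, -1, 0, 27, 0, 0, -1, 0, 21, 0, 0, -1, 0, 16, 0, 0, -1, 0, 11, 0, 0, -1, 0, 6, 0, 0, -1, 0, 2, 0, 0, -1, 0, 0, 0, 0, -1, 0, 0, 0, 0, -1, 0, 0, 0, 0, -1]}}

```text
clock: 33.75
tcp_pos: [442.2, -77.7, 150.1]
ee_rot: [[0.157, -0.988, 0.0], [-0.988, -0.157, 0.0], [-0.0, -0.0, -1.0]]
ft_force: [-0.3, 0.4, -4.4]
finger_gap: 59.3
```

Run:
```python
from h import *
feel(10,"l5")
```

```text
34.25 [441.4 -77.9 150.1] -81.0 gap 59.4
tool-frame moment [ 0.0134 -0.0079  0.0092] +- [0.021  0.0237 0.0294] F [-0.2  -0.05 -5.11] [0.46 0.48 0.62]
```

>>> {"fn": "play_rows", "kwargs": {"motion": [0, -32, 0, 0, -1, 0, -27, 0, 0, -1, 0, -21, 0, 0, -1, 0, -16, 0, 0, -1, 0, -11, 0, 0, -1, 0, -6, 0, 0, -1, 0, -2, 0, 0, -1, 0, 0, 0, 0, -1, 0, 0, 0, 0, -1, 0, 0, 0, 0, -1]}}

```text
clock: 35.08
tcp_pos: [554.3, -60.2, 150.1]
ee_rot: [[0.156, -0.988, -0.0], [-0.988, -0.156, -0.0], [0.0, 0.0, -1.0]]
ft_force: [0.7, 0.4, -5.6]
finger_gap: 59.3
```

Run:
```python
from h import *
feel(10,"l6")
```

```text
35.5833 [555.  -60.  150.1] -81.0 gap 59.7
tool-frame moment [-0.0524 -0.0026  0.0059] +- [0.0263 0.0253 0.0279] F [ 0.2  -0.06 -4.91] [0.36 0.57 0.34]
```

Carton A's moment flips with the shake (+0.013 to −0.052 N·m, against ±0.037 expected for the ball), so it's the loose one. Now I'll measure the pocket finely.

Run:
```python
import cv2
a=cv2.imread("pics/top0.png")[185:250,325:395]; b=cv2.imread("pics/side0.png")[180:245,345:420]
cv2.imwrite("pics/k.png",cv2.hconcat([cv2.resize(a,(400,390),interpolation=cv2.INTER_CUBIC),cv2.resize(b,(400,390),interpolation=cv2.INTER_CUBIC)]))
b=cv2.imread("pics/l6_0.png")[130:260,290:440];a=cv2.imread("pics/l6_1.png")[130:260,290:440]
cv2.imwrite("pics/l6c.png",cv2.hconcat([cv2.resize(b,(400,347)),cv2.resize(a,(400,347))]))
```

```text
(no output)
```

View pics/k.png

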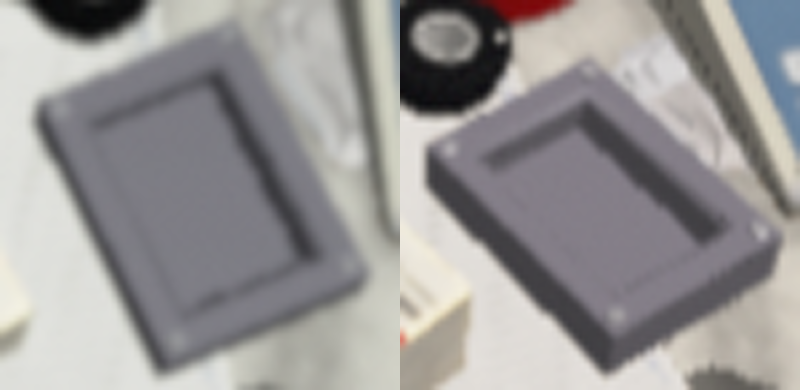

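View pics/l6c.png

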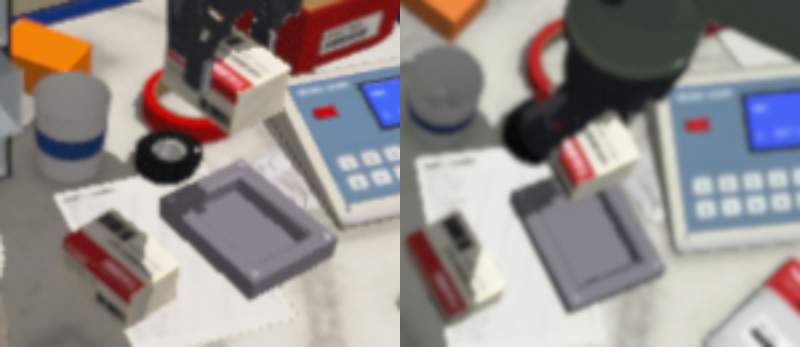

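Run:
```python
from h import *
G={"top":[(228,35),(60,108),(175,340),(345,265)],"side":[(190,72),(50,148),(215,315),(362,232)]}
for n,(x0,y0,sx,sy) in {"top":(325,185,400/70,6),"side":(345,180,400/75,6)}.items():
    g=cv2.cvtColor(cv2.imread(f"pics/{n}0.png"),cv2.COLOR_BGR2GRAY).astype(float)
    P=[]
    for a,b in G[n]:
        x=(a+.5)/sx-.5+x0;y=(b+.5)/sy-.5+y0;xi,yi=round(x),round(y)
        w=g[yi-2:yi+3,xi-2:xi+3];w=np.clip(w-np.median(w),0,None)**1
        yy,xx=np.mgrid[-2:3,-2:3]
        P.append([xi+(w*xx).sum()/w.sum(),yi+(w*yy).sum()/w.sum()]);print(n,(round(x,1),round(y,1)),np.round(P[-1],2))
    Q=np.array([ray(n,p,24) for p in P]);print(Q.round(1).tolist(),"c",Q.mean(0).round(2))
    v=(Q[0]-Q[3])+(Q[1]-Q[2]);u=(Q[1]-Q[0])+(Q[2]-Q[3])
    print("long ang",np.degrees(np.arctan2(v[1],v[0])),"len",[np.linalg.norm(Q[i]-Q[(i+1)%4]).round(1) for i in range(4)],"short ang",np.degrees(np.arctan2(u[1],u[0])))
```

```text
top (364.5, 190.4) [363.47 188.34]
top (335.1, 202.6) [334.62 201.83]
top (355.2, 241.2) [355.72 241.09]
top (385.0, 228.8) [386.11 228.16]
[[590.4, -113.9], [573.1, -30.1], [460.0, -48.4], [472.9, -132.6]] c [524.12 -81.27]
long ang 9.140181189249269 len [np.float64(85.5), np.float64(114.6), np.float64(85.2), np.float64(119.0)] short ang 100.18768737697582
side (380.2, 191.6) [380.37 190.54]
side (354.0, 204.2) [353.21 203.17]
side (384.9, 232.1) [385.32 231.94]
side (412.5, 218.2) [412.56 217.62]
[[584.6, -121.7], [573.2, -35.0], [458.7, -51.7], [470.4, -136.8]] c [521.74 -86.28]
long ang 7.9004846447233605 len [np.float64(87.5), np.float64(115.7), np.float64(85.9), np.float64(115.2)] short ang 97.66343572164368
```

```bash
cat >> h.py <<'E'
from scipy.ndimage import map_coordinates,gaussian_filter
from scipy.optimize import minimize
def edgefit(n,img,segs_of,p0,span=(6,6,5),sig=0.8):
    """maximise mean normal gradient along segments; segs_of(p)->list of (P0,P1,weight)"""
    g=[gaussian_filter(img[:,:,c].astype(float),sig) for c in range(3)]
    gr=[np.gradient(c) for c in g]
    def score(p):
        tot=0;W=0
        for a,b,w in segs_of(p):
            t=np.linspace(.06,.94,40)[:,None];P=proj(n,a+(b-a)*t)
            d=P[-1]-P[0];nn=np.array([-d[1],d[0]])/np.linalg.norm(d)
            co=[P[:,1],P[:,0]]
            v=max(abs(np.mean(map_coordinates(gx,co,order=1)*nn[0]+map_coordinates(gy,co,order=1)*nn[1])) for gy,gx in gr)
            tot+=w*v;W+=w
        return -tot/W
    best=None
    rng=np.random.default_rng(0)
    for k in range(14):
        s=np.array(p0)+(rng.uniform(-1,1,3)*span if k else 0)
        r=minimize(score,s,method="Nelder-Mead",options=dict(initial_simplex=s+np.vstack([np.zeros(3),np.diag([2,2,2])]),xatol=.02,fatol=1e-4))
        if best is None or r.fun<best.fun:best=r
    return best.x,-best.fun
def ksegs(p):
    x,y,a=p;o=corners(x,y,a,128,100,24);i=corners(x,y,a,99,71,24)
    L=[(o[k],o[(k+1)%4],1) for k in range(4)]
    return L
def kin(w,h,z):
    return lambda p:[(c[k],c[(k+1)%4],1) for c in [corners(*p,w,h,z)] for k in range(4)]
E
python3 - <<'E'
from h import *
for n in("side","top"):
    im=cv2.imread(f"pics/{n}0.png")
    print(n,"K",edgefit(n,im,ksegs,(520,-81,8)))
    print(n,"Kin",edgefit(n,im,kin(93,65,21),(520,-81,8),(4,4,3)),edgefit(n,im,kin(99,71,24),(520,-81,8),(4,4,3)))
    for nm,p in dict(A=(520,330,-8),B=(521,195,-16),C=(513,51,13)).items():
        print(n,nm,edgefit(n,im,kin(88,60,45),p))
E
```

```text
side K (array([516.25270226, -68.38245811,   8.59323412]), np.float64(23.565847126471898))
side Kin (array([503.9509788 , -71.46528494,   8.41973689]), np.float64(15.684284528843818)) (array([531.96631788, -78.68416212,   8.38860167]), np.float64(10.04471826304296))
side A (array([520.63538621, 338.08706515,  -8.84643571]), np.float64(20.809838360462845))
side B (array([520.98215893, 193.69135724, -16.28629603]), np.float64(20.966575360237783))
side C (array([511.13702545,  54.53495815,  14.52397654]), np.float64(22.44771139514291))
top K (array([517.41367095, -75.5621712 ,   7.86398638]), np.float64(22.27072742335314))
top Kin (array([516.43526014, -83.50639366,   9.37121559]), np.float64(8.048171748060893)) (array([534.73345383, -76.48304427,   8.59638394]), np.float64(10.716754824159846))
top A (array([520.68716664, 333.92221965,  -8.26195529]), np.float64(25.12307005286307))
top B (array([523.88219918, 203.09983296, -14.60033983]), np.float64(21.145938380369287))
top C (array([508.85092317,  61.33286754,   7.89608564]), np.float64(19.33142240230915))
```

```bash
cat >> h.py <<'E'
def show(n,im,roi,f,rects,out):
    x0,y0,x1,y1=roi
    o=cv2.resize(im[y0:y1,x0:x1],None,fx=f,fy=f,interpolation=cv2.INTER_CUBIC)
    for (p,w,h,z,col) in rects:
        q=(proj(n,corners(*p,w,h,z))-[x0,y0]+.5)*f-.5
        cv2.polylines(o,[np.round(q*16).astype(int).reshape(-1,1,2)],True,col,1,cv2.LINE_AA,4)
    cv2.imwrite(out,o)
E
python3 - <<'E'
from h import *
for n,p,roi in(("side",(516.5,-81.5,8),(345,175,425,250)),("top",(518.5,-78,8.5),(320,180,400,255))):
    show(n,cv2.imread(f"pics/{n}0.png"),roi,8,[(p,128,100,24,(0,255,0)),(p,128,100,0,(0,200,255)),(p,93,65,6,(255,0,255)),(p,99,71,24,(0,255,0))],f"pics/kk_{n}.png")
E
```

```text
(no output)
```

View pics/kk_side.png

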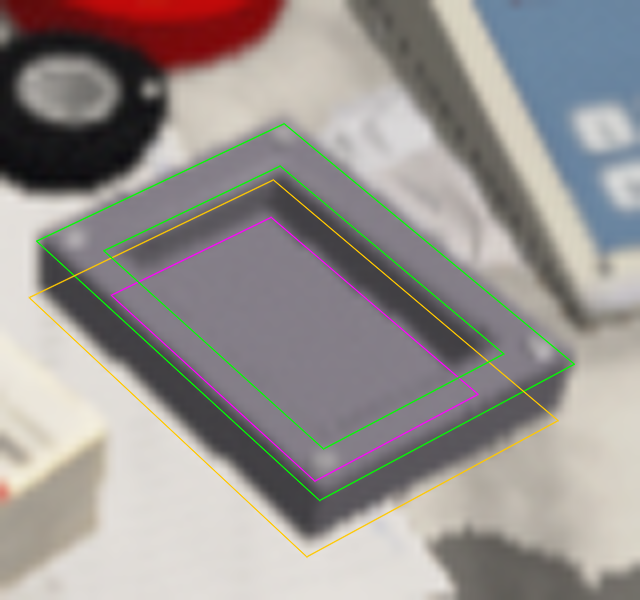

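View pics/kk_top.png

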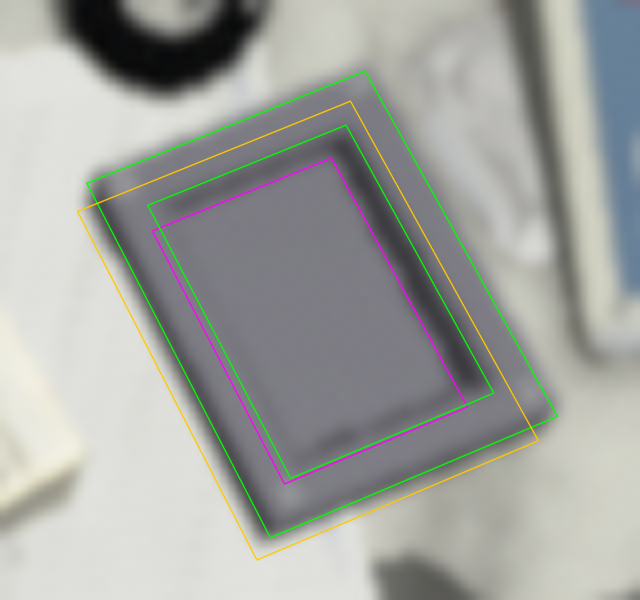

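Run:
```python
from h import *
for p in((386,165),(391,222)):print(ray("top",p,0),ray("top",p,50))
print(ray("side",(418,212),0))
plan([517.5,-80,52],-81.8,10,.8,[555,-60,150,-81])
```

```text
[ 649.79955663 -203.71881972] [ 628.46662    -182.93741568]
[ 491.92878685 -159.16083452] [ 478.00688408 -140.47114599]
[ 498.68877424 -180.03543275]
from [555. -60. 150.] -81 dyaw -0.8
0.9,2.5,6.1,0.05
1,3.1,7.6,0.06
1.4,4,9.8,0.08
1.8,5,12,0.1
1.9,5.5,13.5,0.11
1.9,5.5,13.5,0.11
1.8,4.9,12,0.1
1.4,4,9.8,0.08
1.1,3.1,7.6,0.06
0.9,2.5,6.1,0.05
end [517.5 -80.   52. ] -81.8
```

>>> {"fn": "play_rows", "kwargs": {"motion": [0.9, 2.5, 6.1, 0.05, -1, 1, 3.1, 7.6, 0.06, -1, 1.4, 4, 9.8, 0.08, -1, 1.8, 5, 12, 0.1, -1, 1.9, 5.5, 13.5, 0.11, -1, 1.9, 5.5, 13.5, 0.11, -1, 1.8, 4.9, 12, 0.1, -1, 1.4, 4, 9.8, 0.08, -1, 1.1, 3.1, 7.6, 0.06, -1, 0.9, 2.5, 6.1, 0.05, -1]}}

```text
clock: 36.42
tcp_pos: [516.7, -80.1, 51.0]
ee_rot: [[0.142, -0.99, -0.001], [-0.99, -0.142, 0.0], [-0.0, 0.001, -1.0]]
ft_force: [0.6, -0.2, -5.2]
finger_gap: 59.6
```

Run:
```python
from h import *
cams.get_image("top");cams.get_image("top");cams.get_image("top")
T=cams.get_image("top")[:,:,::-1].copy();S=cams.get_image("side")[:,:,::-1].copy()
s=read_state();print(s["clock"],s["tcp_pos"].round(2),yaw(s["ee_rot"]),s["ft_force"].round(1))
cv2.imwrite("pics/p_side.png",S);cv2.imwrite("pics/p_top.png",T)
for n,im,roi in(("side",S,(345,165,425,240)),("top",T,(320,180,400,255))):
    show(n,im,roi,8,[],f"pics/p1_{n}.png")
```

```text
36.6667 [517.97 -79.8   52.48] -81.78670482285158 [-0.6  0.1 -4.6]
```

View pics/p1_side.png

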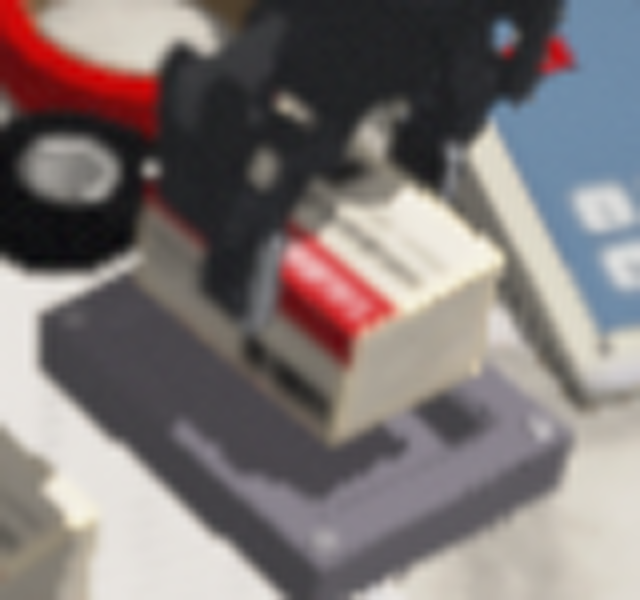

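View pics/p1_top.png

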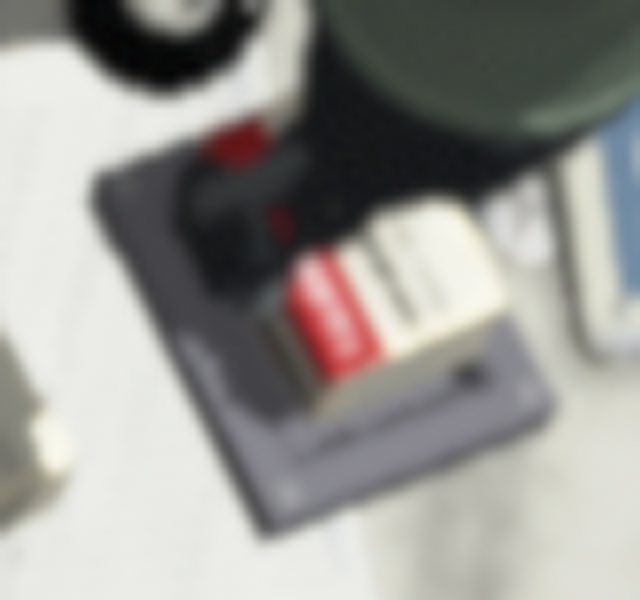

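Run:
```python
from h import *
a=np.radians(8.2);u=np.array([np.cos(a),np.sin(a)]);v=np.array([-u[1],u[0]])
zb=45.9;zt=90.9
def go(n,o,L):
    for (cx,cy),z,sl,ss in L:
        px=((cx+.5)/8-.5+o[0],(cy+.5)/8-.5+o[1]);w=ray(n,px,z);print(n,np.round(px,1),z,"corner",w.round(1),"centre",(w-sl*44*u-ss*30*v).round(1))
go("side",(345,165),[((335,445),zb,-1,1),((490,362),zb,-1,-1),((350,358),zt,-1,1),((503,258),zt,-1,-1),((148,195),zt,1,1),((137,272),zb,1,1)])
go("top",(320,180),[((318,418),zb,-1,1),((332,382),zt,-1,1),((508,310),zt,-1,-1),((495,338),zb,-1,-1)])
for n in("side","top"):
  im=cv2.imread(f"pics/p_{n}.png");p=(517.5,-80,8.2)
  show(n,im,(345,165,425,240) if n=="side" else (320,180,400,255),8,[(p,88,60,zb,(0,255,0)),(p,88,60,zt,(0,255,0))],f"pics/p2_{n}.png")
```

```text
side [386.4 220.2] 45.9 corner [472.7 -60.1] centre [520.5 -83.5]
side [405.8 209.8] 45.9 corner [ 482.2 -120.8] centre [521.4 -84.8]
side [388.3 209.3] 90.9 corner [464.6 -51.2] centre [512.4 -74.6]
side [407.4 196.8] 90.9 corner [ 480.5 -113.9] centre [519.8 -78. ]
side [363.1 188.9] 90.9 corner [546.1 -37.1] centre [506.8 -73.1]
side [361.7 198.6] 45.9 corner [559.3 -47.7] centre [520.  -83.7]
top [359.3 231.8] 45.9 corner [474.6 -58.5] centre [522.5 -81.9]
top [361.1 227.3] 90.9 corner [471.8 -52.9] centre [519.6 -76.3]
top [383.1 218.3] 90.9 corner [ 480.  -110.4] centre [519.3 -74.4]
top [381.4 221.8] 45.9 corner [ 485.5 -119.5] centre [524.8 -83.5]
```

View pics/p2_side.png

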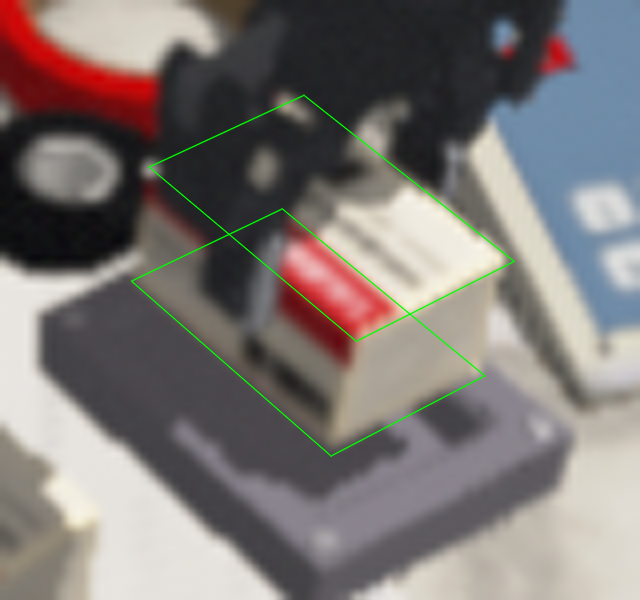

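View pics/p2_top.png

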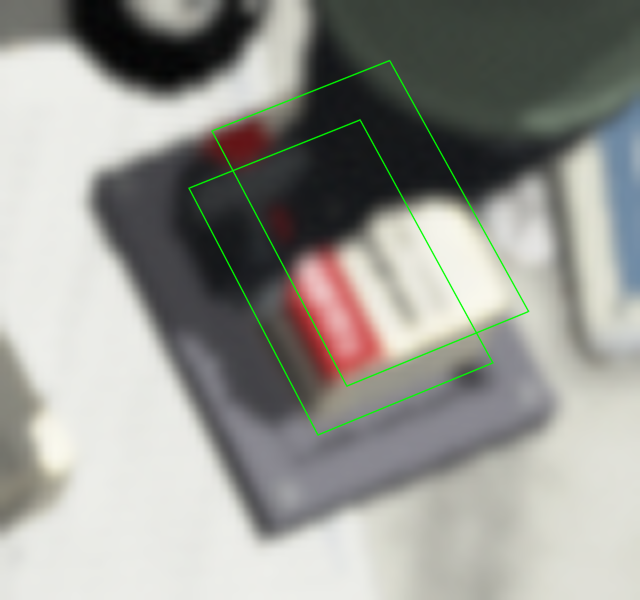

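```bash
cat >> h.py <<'E'
def tri(ps,pt):
    r=least_squares(lambda P:np.r_[(proj("side",P)-ps).ravel(),(proj("top",P)-pt).ravel()],[520,0,30]);return r.x.round(1),np.round(r.fun,1)
E
python3 - <<'E'
from h import *
S=lambda x,y,o=(345,165):((x+.5)/8-.5+o[0],(y+.5)/8-.5+o[1])
T=lambda x,y:S(x,y,(320,180))
print("NL bot",tri(S(335,445),T(318,418)));print("NL top",tri(S(350,358),T(332,382)))
print("NR top",tri(S(503,258),T(508,310)));print("NR bot",tri(S(490,362),T(495,338)))
o=(345,175)
print("K front top",tri(S(320,495,o),T(270,525)));print("K right top",tri(S(572,360,o),T(553,400)))
print("K left top",tri(S(42,240,o),T(95,182)));print("K back top",tri(S(283,122,o),T(365,72)))
E
```

```text
NL bot (array([474. , -59.8,  45.1]), array([-0.5, -0.1,  0.5,  0.2]))
NL top (array([473.5, -57.2,  81.1]), array([-0.7, -0.1,  0.7,  0.3]))
NR top (array([ 478.2, -110. ,   94.6]), array([-0.5, -0.1,  0.5,  0.2]))
NR bot (array([ 485.2, -121.7,   43.2]), array([-0.7, -0.1,  0.6,  0.3]))
K front top (array([450.4, -41.8,  21.9]), array([-1. , -0.1,  1. ,  0.4]))
K right top (array([ 467. , -141.8,   19.1]), array([-1.3, -0.2,  1.2,  0.6]))
K left top (array([572.5, -23. ,  25. ]), array([-0.7, -0.1,  0.6,  0.2]))
K back top (array([ 586.4, -118.7,   26.5]), array([-0.8, -0.1,  0.8,  0.3]))
```

>>> {"fn": "play_rows", "kwargs": {"motion": [-0.5, 0.5, 0, 0, -1, -0.8, 0.8, 1, 0, -1, -0.8, 0.9, 3, 0, -1, -0.8, 0.8, 4, 0, -1, -0.6, 0.6, 4, 0, -1, -0.4, 0.4, 3, 0, -1, 0, 0, 2, 0, -1, 0, 0, 1, 0, -1, 0, 0, 0.5, 0, -1, 0, 0, 0, 0, -1]}}

```text
clock: 37.5
tcp_pos: [513.0, -76.6, 33.5]
ee_rot: [[0.143, -0.99, -0.0], [-0.99, -0.143, 0.0], [-0.0, 0.0, -1.0]]
ft_force: [-0.8, 0.1, -4.3]
finger_gap: 59.3
```

Run:
```python
from h import *
T=cams.get_image("top")[:,:,::-1].copy();S=cams.get_image("side")[:,:,::-1].copy()
s=read_state();print(s["clock"],s["tcp_pos"].round(2),yaw(s["ee_rot"]),s["ft_force"].round(1))
cv2.imwrite("pics/q_side.png",S);cv2.imwrite("pics/q_top.png",T)
for n,im,roi in(("side",S,(345,170,425,245)),("top",T,(320,180,400,255))):
    show(n,im,roi,10,[],f"pics/q1_{n}.png")
```

```text
37.6 [513.05 -76.68  33.68] -81.80139376761487 [-1.1 -0.2 -6. ]
```

View pics/q1_side.png

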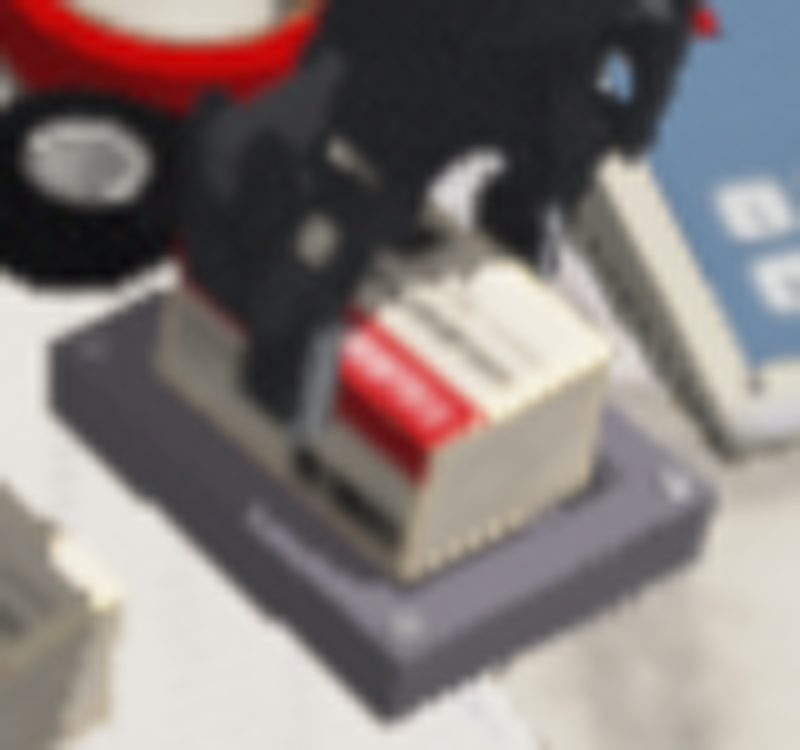

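View pics/q1_top.png

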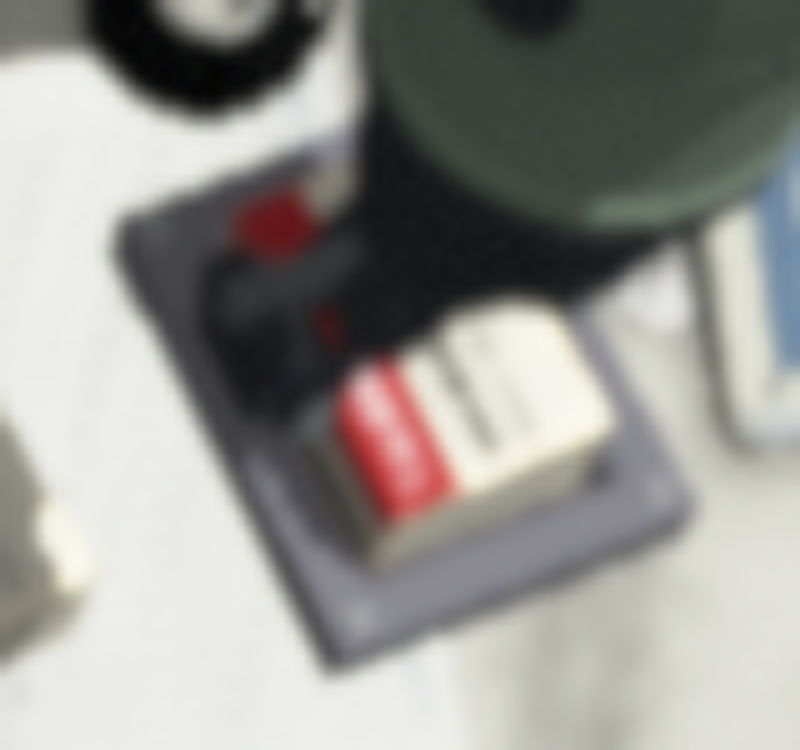

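Run:
```python
from h import *
a=np.radians(8.2);u=np.array([np.cos(a),np.sin(a)]);v=np.array([-u[1],u[0]])
zb=27.1
def go(n,o,L,K):
    for (cx,cy),sl,ss in L:
        px=((cx+.5)/10-.5+o[0],(cy+.5)/10-.5+o[1]);w=ray(n,px,zb);d=w-sl*44*u-ss*30*v-K;print(n,"centre-K",d.round(1),"long",round(d@u,1),"short",round(d@v,1))
go("side",(345,170),[((403,580),-1,1),((592,490),-1,-1),((158,375),1,1)],np.array([516.5,-81.5]))
go("top",(320,180),[((375,568),-1,1),((595,478),-1,-1)],np.array([518.5,-78]))
p=(516.5,-81.5,8.2)
show("side",cv2.imread("pics/q_side.png"),(345,170,425,245),10,[(p,128,100,24,(0,255,0)),(p,99,71,24,(255,0,255)),(p,88,60,27.1,(0,255,255))],"pics/q2_side.png")
p=(518.5,-78,8.2)
show("top",cv2.imread("pics/q_top.png"),(320,180,400,255),10,[(p,128,100,24,(0,255,0)),(p,99,71,24,(255,0,255)),(p,88,60,27.1,(0,255,255))],"pics/q2_top.png")
```

```text
side centre-K [-0.1  1.6] long 0.1 short 1.6
side centre-K [-2.9  3.9] long -2.3 short 4.3
side centre-K [-4.4  4. ] long -3.8 short 4.6
top centre-K [-0.7 -0.1] long -0.7 short -0.0
top centre-K [-0.7 -1.3] long -0.9 short -1.2
```

View pics/q2_side.png

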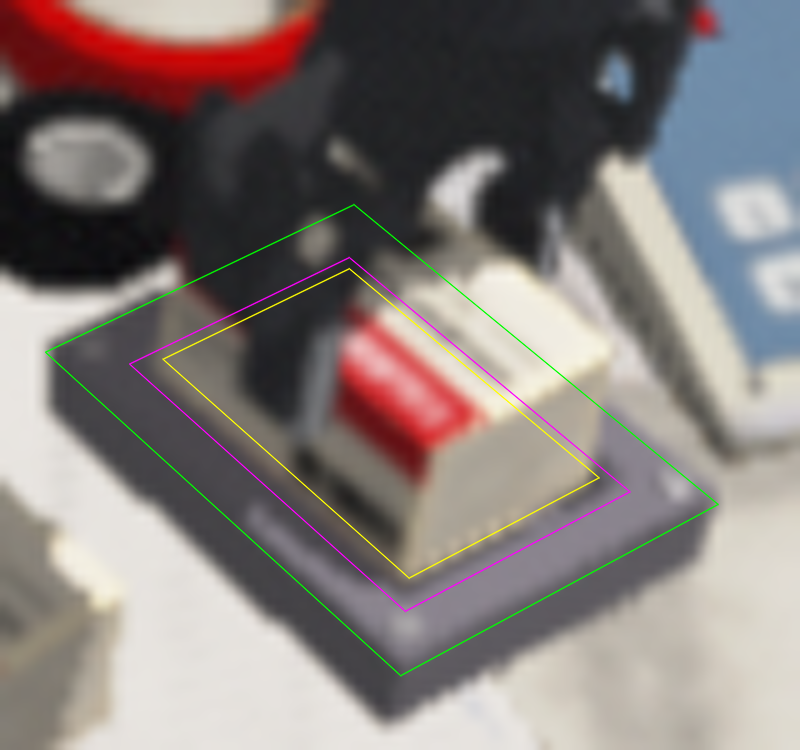

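View pics/q2_top.png

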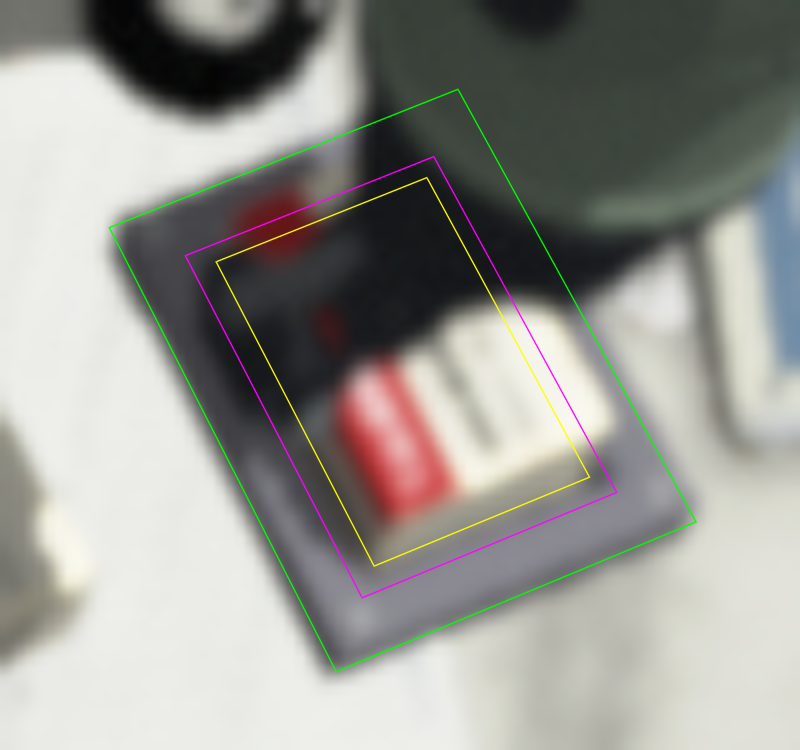

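>>> {"fn": "play_rows", "kwargs": {"motion": [0.4, -0.5, 0, 0, -1, 0.4, -0.5, 0, 0, -1, 0, 0, 1, 0, -1, 0, 0, 1, 0, -1, 0, 0, 1, 0, -1, 0, 0, 1, 0, -1, 0, 0, 1, 0, -1, 0, 0, 1, 0, -1, 0, 0, 0, 0, -1, 0, 0, 0, 0, -1]}}

```text
clock: 38.43
tcp_pos: [514.9, -78.0, 29.5]
ee_rot: [[0.142, -0.99, 0.002], [-0.99, -0.142, -0.001], [0.001, -0.002, -1.0]]
ft_force: [-9.7, -3.8, 40.7]
finger_gap: 59.1
```

Run:
```python
from h import *
feel(4,"r")
show("side",cv2.imread("pics/r_0.png"),(345,170,425,245),10,[],"pics/r1.png")
```

```text
38.6333 [514.9 -78.   29.4] -81.84 gap 59.0
tool-frame moment [-1.9931 -0.7524 -0.1523] +- [0.0314 0.024  0.007 ] F [-9.24 -3.02 40.76] [0.6  0.36 0.29]
```

View pics/r1.png

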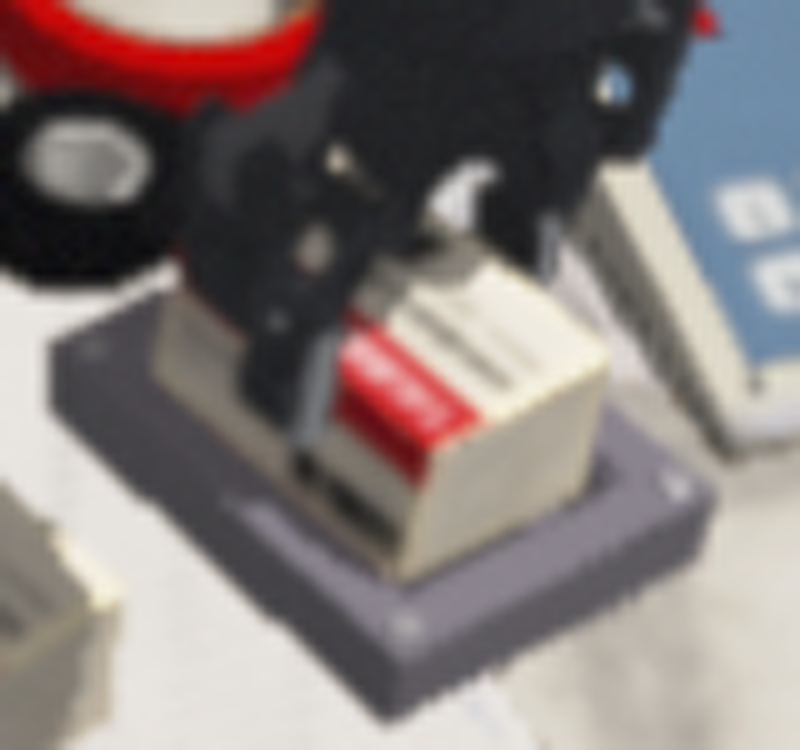

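>>> {"fn": "play_rows", "kwargs": {"motion": [0, 0, -2, 0, -1, 0, 0, -2, 0, -1, 0.9, 0, 0, 0, -1, 0.9, 0, 0, 0, -1, 0.9, 0, 0, 0, -1, 0.8, 0, 0, 0, -1, 0, 0, 1.5, 0, -1, 0, 0, 1.5, 0, -1, 0, 0, 0.7, 0, -1, 0, 0, 0, 0, -1]}}

```text
clock: 39.47
tcp_pos: [515.4, -81.0, 29.2]
ee_rot: [[0.143, -0.99, 0.002], [-0.99, -0.143, -0.0], [0.001, -0.002, -1.0]]
ft_force: [-6.9, -2.3, 30.7]
finger_gap: 59.5
```

Run:
```python
from h import *
feel(3,"u")
show("side",cv2.imread("pics/u_0.png"),(345,170,425,245),10,[],"pics/u1.png")
```

```text
39.6167 [515.4 -81.   29.2] -81.8 gap 59.1
tool-frame moment [-1.2795 -0.9148 -0.3144] +- [0.0265 0.0282 0.0263] F [-6.13 -1.34 30.85] [0.34 0.55 0.56]
```

View pics/u1.png

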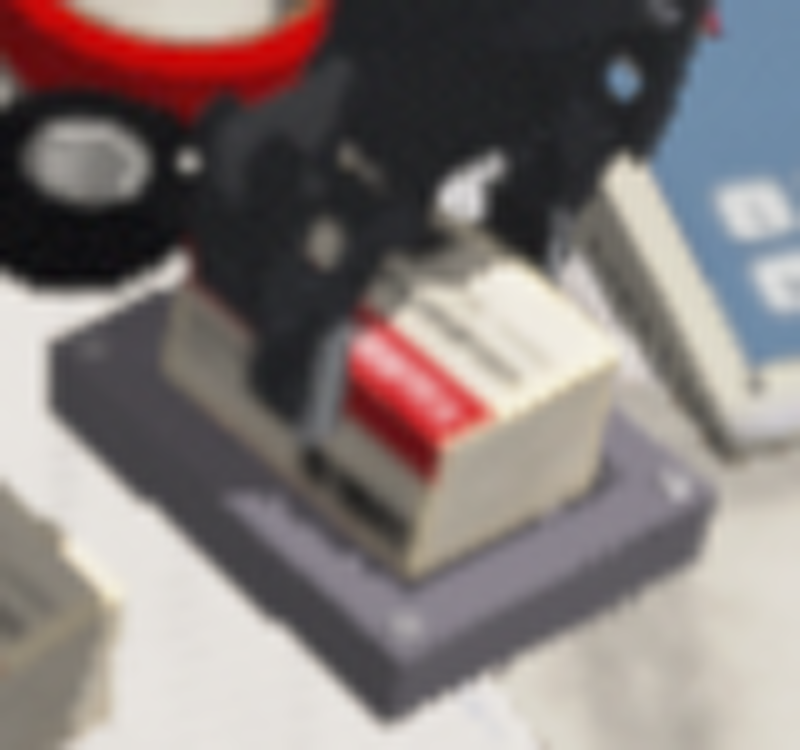

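Run:
```python
from h import *
p=(518.5,-78,8.2);p2=(516.5,-81.5,8.2)
show("top",cv2.imread("pics/u_1.png"),(335,205,395,250),13,[(p,99,71,24,(255,0,255)),(p,88,60,22.5,(0,255,255))],"pics/u2.png")
show("side",cv2.imread("pics/u_0.png"),(355,195,420,240),12,[(p2,99,71,24,(255,0,255)),(p2,88,60,22.5,(0,255,255))],"pics/u3.png")
```

```text
(no output)
```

View pics/u2.png

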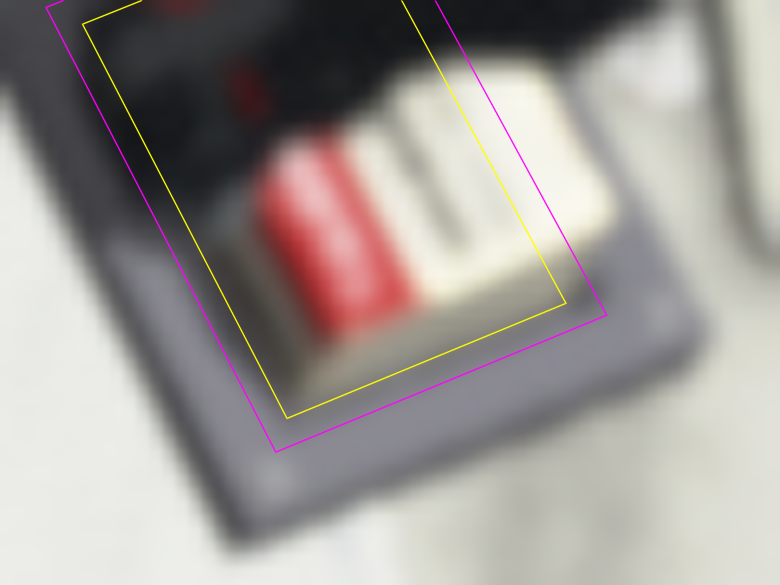

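View pics/u3.png

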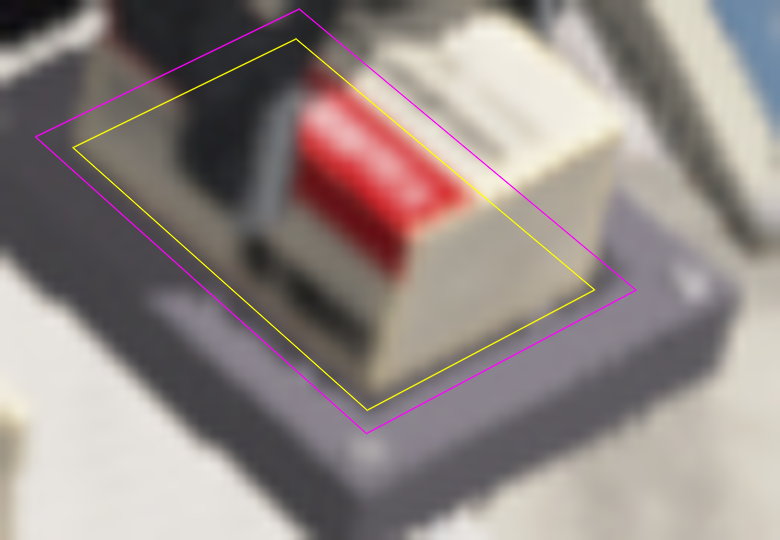

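Run:
```python
from h import *
a=np.radians(8.2);u=np.array([np.cos(a),np.sin(a)]);v=np.array([-u[1],u[0]])
def go(n,o,f,L,K):
  for zb in(22.5,24):
    for (cx,cy),sl,ss in L:
        px=((cx+.5)/f-.5+o[0],(cy+.5)/f-.5+o[1]);w=ray(n,px,zb);d=w-sl*44*u-ss*30*v-K;print(n,zb,"long",round(d@u,1),"short",round(d@v,1))
go("side",(355,195),12,[((370,392),-1,1),((598,283),-1,-1)],np.array([516.5,-81.5]))
go("top",(335,205),13,[((297,397),-1,1),((578,290),-1,-1)],np.array([518.5,-78]))
# cradle corners/rims check from original images
o=(345,175)
for n,o,L,K in(("side",(345,175),[((317,497),-1,1),((574,358),-1,-1),((40,238),1,1),((283,120),1,-1)],(516.5,-81.5)),("top",(320,180),[((269,528),-1,1),((556,407),-1,-1),((92,185),1,1),((366,74),1,-1)],(518.5,-78))):
  for (cx,cy),sl,ss in L:
    w=ray(n,((cx+.5)/8-.5+o[0],(cy+.5)/8-.5+o[1]),24);d=w-sl*64*u-ss*50*v-np.array(K);print("K",n,"long",round(d@u,1),"short",round(d@v,1))
```

```text
side 22.5 long 3.2 short -3.7
side 22.5 long 0.9 short -1.9
side 24 long 2.3 short -2.6
side 24 long -0.1 short -0.6
top 22.5 long 3.0 short -3.8
top 22.5 long 1.4 short -3.5
top 24 long 2.6 short -3.3
top 24 long 1.0 short -2.9
K side long 1.4 short -0.1
K side long 1.5 short -1.5
K side long 0.5 short -2.0
K side long 1.1 short -1.1
K top long 2.5 short -1.4
K top long 3.0 short -1.5
K top long -1.7 short -1.0
K top long -1.0 short 0.5
```

Run:
```python
import cv2,numpy as np
o=[]
for f in("side0","u_0"):
    im=cv2.imread(f"pics/{f}.png")[200:240,358:413].astype(float)
    im=np.clip((im-60)*2.6,0,255).astype(np.uint8)
    o.append(cv2.resize(im,(790,295*2-20),interpolation=cv2.INTER_CUBIC))
    cv2.imwrite(f"pics/z_{f}.png",o[-1])
```

```text
(no output)
```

View pics/z_side0.png

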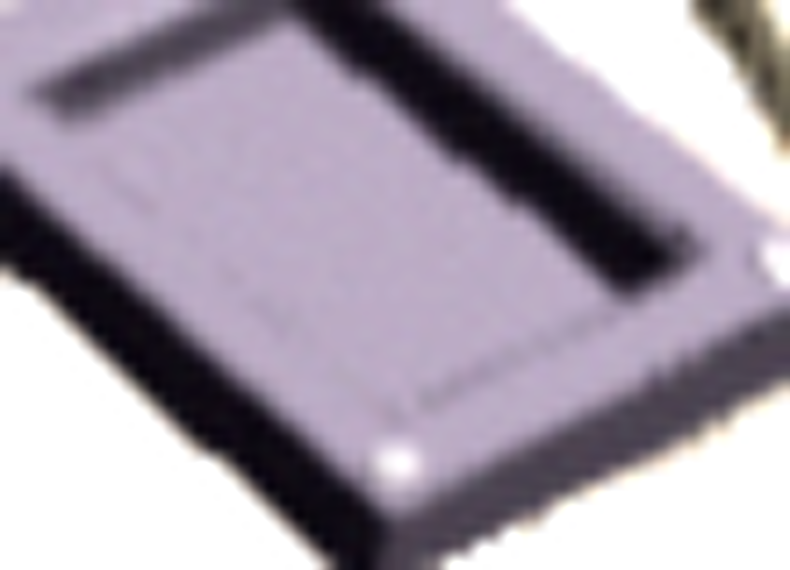

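View pics/z_u_0.png

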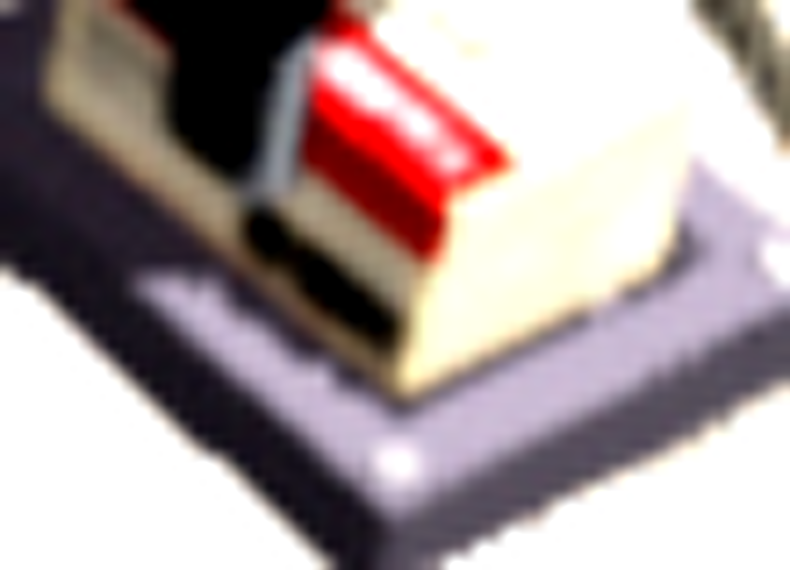

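>>> {"fn": "play_rows", "kwargs": {"motion": [0, 0, -2, 0, -1, 0, 0, -2, 0, -1, 0, 0, -2, 0, -1, 0.7, 0, 0, 0, -1, 0.7, 0, 0, 0, -1, 0.6, 0, 0, 0, -1, 0, 0, 0, 0, -1, 0, 0, 0, 0, -1, 0, 0, 0, 0, -1, 0, 0, 0, 0, -1]}}

```text
clock: 40.45
tcp_pos: [514.8, -82.7, 33.8]
ee_rot: [[0.143, -0.99, -0.0], [-0.99, -0.143, 0.0], [-0.0, 0.0, -1.0]]
ft_force: [-0.7, -0.8, -5.6]
finger_gap: 59.6
```

Run:
```python
from h import *
feel(4,"v")
for n,i in(("side",0),("top",1)):
    im=cv2.imread(f"pics/v_{i}.png");x,y=(358,200) if n=="side" else (330,195)
    im=im[y:y+40,x:x+55] if n=="side" else im[y:y+55,x:x+65]
    cv2.imwrite(f"pics/v1_{n}.png",cv2.resize(np.clip((im.astype(float)-50)*2,0,255).astype(np.uint8),None,fx=790/55 if n=="side" else 11,fy=570/40 if n=="side" else 11,interpolation=cv2.INTER_CUBIC))
im=cv2.imread("pics/top0.png")[195:250,330:395]
cv2.imwrite("pics/v1_top0.png",cv2.resize(np.clip((im.astype(float)-50)*2,0,255).astype(np.uint8),None,fx=11,fy=11,interpolation=cv2.INTER_CUBIC))
```

```text
40.65 [514.9 -82.7  33.9] -81.79 gap 59.0
tool-frame moment [-0.0629 -0.0276  0.006 ] +- [0.0089 0.0325 0.03  ] F [ 0.15 -0.35 -4.89] [0.61 0.35 0.29]
```

View pics/v1_side.png

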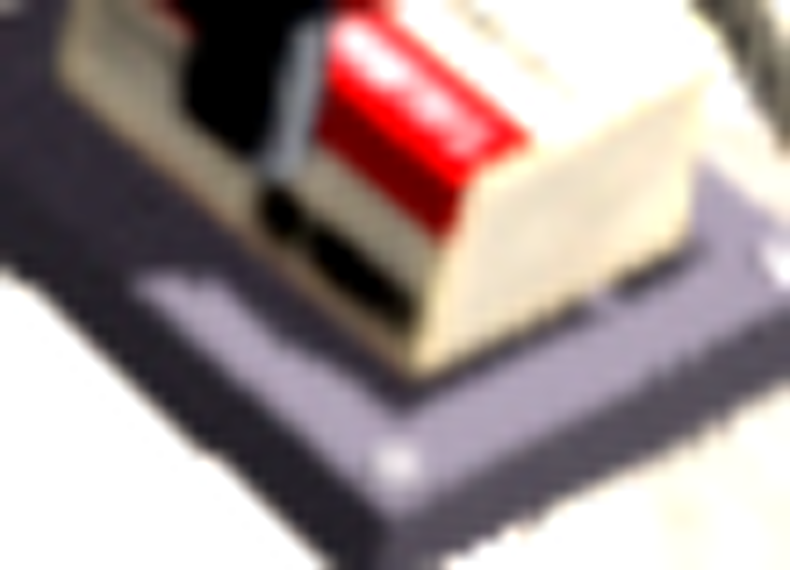

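View pics/v1_top.png

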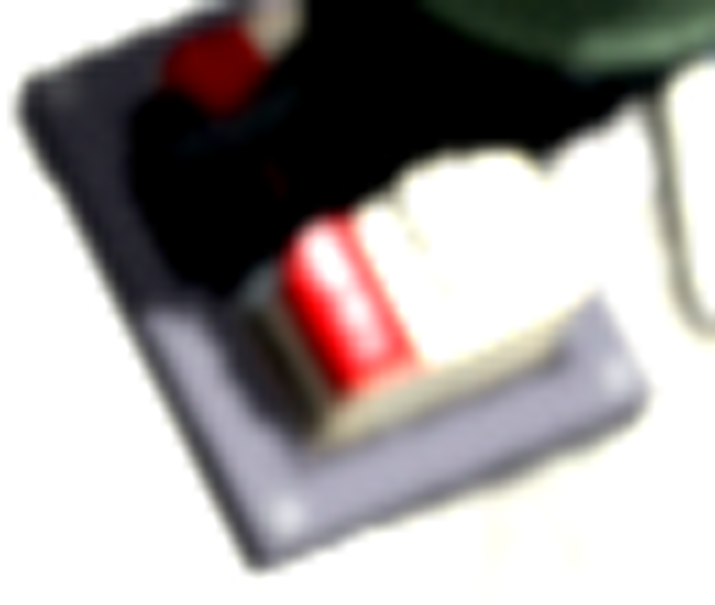

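View pics/v1_top0.png

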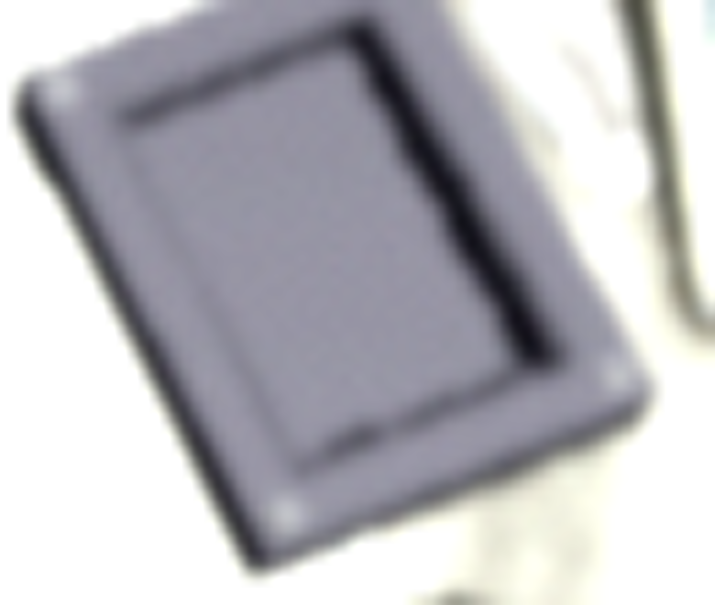

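>>> {"fn": "play_rows", "kwargs": {"motion": [-0.8, -0.4, 0, 0, -1, -0.8, -0.4, 0, 0, -1, -0.8, -0.4, 0, 0, -1, 0, 0, 1, 0, -1, 0, 0, 1, 0, -1, 0, 0, 1, 0, -1, 0, 0, 1, 0, -1, 0, 0, 0.6, 0, -1, 0, 0, 0.3, 0, -1, 0, 0, 0, 0, -1]}}

```text
clock: 41.48
tcp_pos: [515.6, -80.2, 29.5]
ee_rot: [[0.143, -0.99, -0.0], [-0.99, -0.143, -0.0], [0.0, 0.0, -1.0]]
ft_force: [-6.0, -0.3, 12.4]
finger_gap: 59.6
```

Run:
```python
from h import *
feel(2,"w")
```

```text
41.5833 [515.6 -80.2  29.5] -81.81 gap 59.5
tool-frame moment [-1.0269 -0.7367 -0.0953] +- [0.0175 0.0181 0.0249] F [-5.28  0.25 11.35] [0.46 0.03 0.16]
```

Run:
```python
from h import *
S=lambda x,y:((x+.5)/14.36-.5+358,(y+.5)/14.25-.5+200)
T=lambda x,y:((x+.5)/11-.5+330,(y+.5)/11-.5+195)
def ang(n,f,p,q,z):
    a,b=ray(n,f(*p),z),ray(n,f(*q),z);d=b-a;return round(np.degrees(np.arctan2(d[1],d[0])),1),round(np.linalg.norm(d),1)
print("side box left",ang("side",S,(415,385),(60,75),27),"pocket left",ang("side",S,(390,408),(90,160),22.5),"rear end used",ang("side",S,(400,415),(35,95),22.5))
print("side box front",ang("side",S,(695,240),(415,385),27),"pocket front",ang("side",S,(700,262),(400,415),22.5))
print("side K left outer",ang("side",S,(385,515),(0,165),24),"K front outer",ang("side",S,(785,305),(385,515),24))
print("top box front",ang("top",T,(565,355),(320,445),27),"pocket front",ang("top",T,(560,360),(290,470),22.5),"pocket left",ang("top",T,(290,470),(130,130),22.5),"outer left",ang("top",T,(250,555),(22,95),24),"front",ang("top",T,(648,400),(255,562),24))
print("tape",ray("top",(341,180),20),ray("side",(352,186),20))
```

```text
side box left (np.float64(8.4), np.float64(88.0)) pocket left (np.float64(10.5), np.float64(71.3)) rear end used (np.float64(8.5), np.float64(90.8))
side box front (np.float64(97.9), np.float64(61.6)) pocket front (np.float64(97.5), np.float64(65.6))
side K left outer (np.float64(7.9), np.float64(95.7)) K front outer (np.float64(97.8), np.float64(87.0))
top box front (np.float64(96.0), np.float64(60.9)) pocket front (np.float64(97.9), np.float64(68.5)) pocket left (np.float64(6.0), np.float64(88.3)) outer left (np.float64(7.5), np.float64(120.0)) front (np.float64(98.0), np.float64(99.2))
tape [629.45635926 -66.19628174] [633.97088323 -68.38740955]
```

Run:
```python
import cv2,numpy as np
im=cv2.imread("pics/w_0.png")[150:245,330:430]
cv2.imwrite("pics/w1.png",cv2.resize(np.clip((im.astype(float)-10)*1.8,0,255).astype(np.uint8),None,fx=7.5,fy=6.2,interpolation=cv2.INTER_CUBIC))
im=cv2.imread("pics/w_1.png")[195:250,330:395]
cv2.imwrite("pics/w2.png",cv2.resize(np.clip((im.astype(float)-20)*1.6,0,255).astype(np.uint8),None,fx=11,fy=11,interpolation=cv2.INTER_CUBIC))
```

```text
(no output)
```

View pics/w1.png

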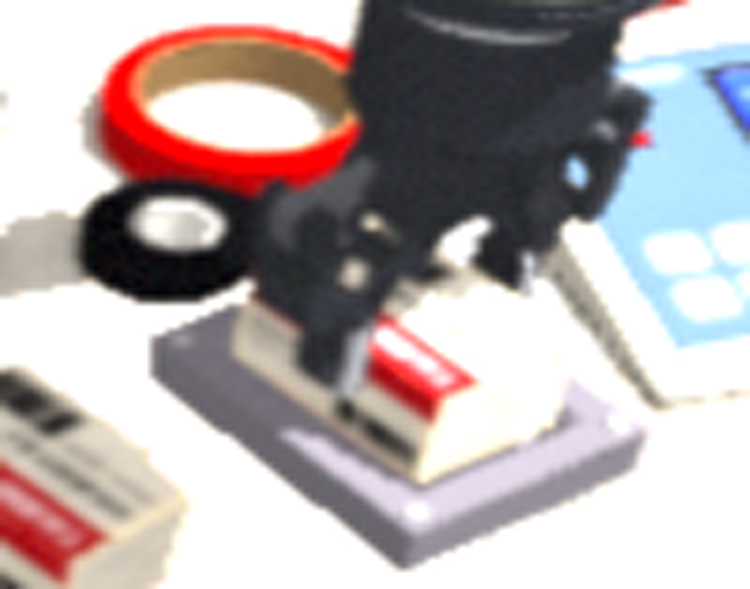

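View pics/w2.png

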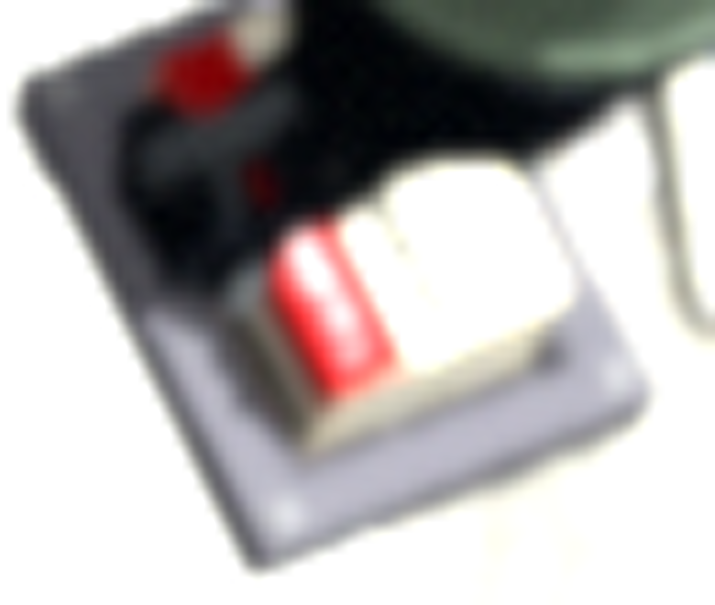

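>>> {"fn": "play_rows", "kwargs": {"motion": [0, 0, -1.5, 0, -1, 0.8, 0, -0.5, 0, -1, 0.8, 0, 0, 0, -1, 0.8, 0, 0, 0, -1, 0.8, 0, 0, 0, -1, 0, 0, 0, 0, -1, 0, 0, 1, 0, -1, 0, 0, 1, 0, -1, 0, 0, 0.3, 0, -1, 0, 0, 0, 0, -1]}}

```text
clock: 42.42
tcp_pos: [516.1, -83.3, 28.6]
ee_rot: [[0.143, -0.99, -0.0], [-0.99, -0.143, 0.0], [-0.0, 0.0, -1.0]]
ft_force: [1.0, 0.4, -4.1]
finger_gap: 59.3
```

Run:
```python
from h import *
feel(2,"x")
```

```text
42.5167 [516.1 -83.3  28.7] -81.8 gap 59.5
tool-frame moment [ 0.0089 -0.0104 -0.012 ] +- [0.0039 0.0042 0.0175] F [ 0.15 -0.11 -5.19] [0.61 0.09 0.04]
```

>>> {"fn": "play_rows", "kwargs": {"motion": [0.4, 0, 0, 0, -1, 0.4, 0, 0, 0, -1, 0, 0, 0.6, 0, -1, 0, 0, 0.6, 0, -1, 0, 0, 0.6, 0, -1, 0, 0, 0.6, 0, -1, 0, 0, 0.6, 0, -1, 0, 0, 0, 0, -1, 0, 0, 0, 0, -1, 0, 0, 0, 0, -1]}}

```text
clock: 43.35
tcp_pos: [516.3, -84.1, 25.7]
ee_rot: [[0.143, -0.99, -0.0], [-0.99, -0.143, 0.0], [-0.0, 0.0, -1.0]]
ft_force: [-0.1, 0.5, -5.0]
finger_gap: 59.4
```

Run:
```python
from h import *
feel(2,"y")
```

```text
43.45 [516.3 -84.1  25.7] -81.8 gap 59.5
tool-frame moment [-0.0124  0.016   0.0257] +- [0.023  0.0236 0.0067] F [ 0.56 -0.27 -5.04] [0.32 0.33 0.42]
```

>>> {"fn": "play_rows", "kwargs": {"motion": [0, 0, 1, 0, -1, 0, 0, 1.5, 0, -1, 0, 0, 1.5, 0, -1, 0, 0, 1.5, 0, -1, 0, 0, 1.5, 0, -1, 0, 0, 1, 0, -1, 0, 0, 1, 0, -1, 0, 0, 0.5, 0, -1, 0, 0, 0, 0, -1, 0, 0, 0, 0, -1]}}

```text
clock: 44.28
tcp_pos: [516.2, -84.1, 16.2]
ee_rot: [[0.143, -0.99, -0.0], [-0.99, -0.143, 0.0], [-0.0, 0.0, -1.0]]
ft_force: [-0.0, -0.8, -5.0]
finger_gap: 59.8
```

Run:
```python
from h import *
feel(2,"a1")
```

```text
44.3833 [516.3 -84.1  16.2] -81.8 gap 59.3
tool-frame moment [-0.0314 -0.0404 -0.0107] +- [0.0254 0.0203 0.0069] F [-0.01 -0.16 -5.44] [0.01 0.05 0.3 ]
```

>>> {"fn": "play_rows", "kwargs": {"motion": [0, 0, 0.5, 0, -1, 0, 0, 0.5, 0, -1, 0, 0, 0.5, 0, -1, 0, 0, 0.5, 0, -1, 0, 0, 0.4, 0, -1, 0, 0, 0.4, 0, -1, 0, 0, 0.2, 0, -1, 0, 0, 0, 0, -1, 0, 0, 0, 0, -1, 0, 0, 0, 0, -1]}}

```text
clock: 45.22
tcp_pos: [516.2, -84.1, 13.2]
ee_rot: [[0.143, -0.99, -0.0], [-0.99, -0.143, 0.0], [-0.0, 0.0, -1.0]]
ft_force: [0.0, -0.8, -6.1]
finger_gap: 59.8
```

Run:
```python
from h import *
feel(2,"a2")
show("side",cv2.imread("pics/a2_0.png"),(345,170,425,245),10,[],"pics/a21.png")
```

```text
45.3167 [516.3 -84.1  13.2] -81.8 gap 59.3
tool-frame moment [-0.0335 -0.0569 -0.0109] +- [0.0158 0.0304 0.0016] F [ 0.3   0.02 -4.39] [0.38 0.14 0.6 ]
```

View pics/a21.png

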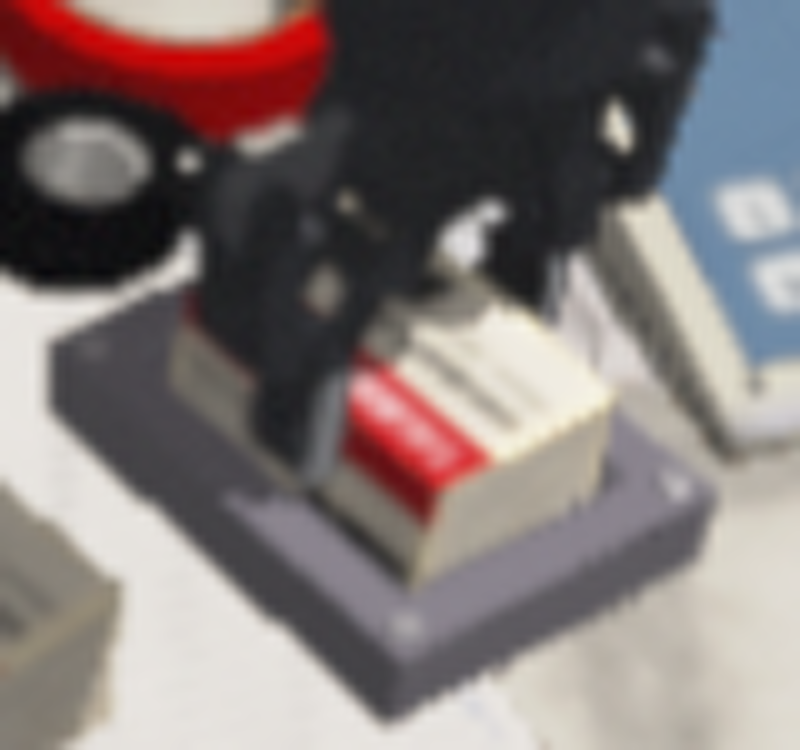

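>>> {"fn": "play_rows", "kwargs": {"motion": [0, 0, 0.4, 0, -1, 0, 0, 0.3, 0, -1, 0, 0, 0, 0, -1, 0, 0, 0, 0, 0.45, 0, 0, 0, 0, 0.5, 0, 0, 0, 0, 0.55, 0, 0, 0, 0, 0.6, 0, 0, 0, 0, 0.6, 0, 0, 0, 0, 0.6, 0, 0, 0, 0, 0.6]}}

```text
clock: 46.15
tcp_pos: [516.3, -84.1, 12.5]
ee_rot: [[0.143, -0.99, -0.0], [-0.99, -0.143, 0.0], [-0.0, 0.0, -1.0]]
ft_force: [0.1, -0.2, -0.2]
finger_gap: 68.4
```

Run:
```python
from h import *
feel(2,"a3")
show("side",cv2.imread("pics/a3_0.png"),(345,170,425,245),8,[],"pics/a31.png")
```

```text
46.25 [516.3 -84.1  12.5] -81.8 gap 68.2
tool-frame moment [-0.0377 -0.008   0.0052] +- [0.0032 0.0089 0.0314] F [-0.35 -0.36  0.04] [0.3  0.08 0.23]
```

View pics/a31.png

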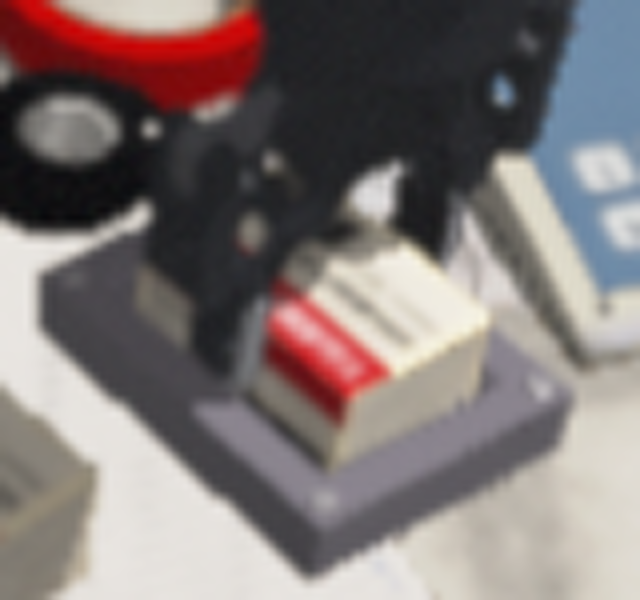

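Released with 8 mm of clearance and no force on the wrist. Lifting away.

>>> {"fn": "play_rows", "kwargs": {"motion": [0, 0, -2, 0, 0.6, 0, 0, -5, 0, 0.6, 0, 0, -9, 0, 0.6, 0, 0, -14, 0, 0.6, 0, 0, -20, 0, 0.6, 0, 0, -25, 0, 0.6, 0, 0, -25, 0, 0.6, 0, 0, -25, 0, 0.6, 0, 0, -20, 0, 0.6, 0, 0, -15, 0, 0.6]}}

```text
clock: 47.08
tcp_pos: [516.6, -84.2, 175.4]
ee_rot: [[0.142, -0.99, 0.002], [-0.99, -0.142, -0.0], [0.0, -0.002, -1.0]]
ft_force: [0.0, 0.4, 0.2]
finger_gap: 68.3
```

>>> {"fn": "play_rows", "kwargs": {"motion": [10, 6, 0, 0, 0.6, 20, 12, 0, 0, 0.6, 25, 15, 0, 0, 0.6, 28, 15, 0, 0, 0.6, 28, 12, 0, 0, 0.6, 28, 8, 0, 0, 0.6, 28, 4, 0, 0, 0.6, 25, 0, 0, 0, 0.6, 18, 0, 0, 0, 0.6, 10, 0, 0, 0, 0.6]}}

```text
clock: 47.92
tcp_pos: [475.6, -314.7, 172.6]
ee_rot: [[0.14, -0.99, -0.0], [-0.99, -0.14, -0.001], [0.001, 0.0, -1.0]]
ft_force: [0.1, -0.3, -0.7]
finger_gap: 67.9
```

Run:
```python
from h import *
feel(6,"f")
im=cv2.imread("pics/f_0.png");cv2.imwrite("pics/f1.png",cv2.resize(im[140:310,180:440],None,fx=3,fy=3,interpolation=cv2.INTER_CUBIC))
im=cv2.imread("pics/f_1.png");cv2.imwrite("pics/f2.png",cv2.resize(im[170:290,160:410],None,fx=3,fy=3,interpolation=cv2.INTER_CUBIC))
```

```text
48.2167 [ 476.5 -310.8  172.6] -81.71 gap 68.3
tool-frame moment [-0.0184 -0.0311 -0.0032] +- [0.0549 0.0365 0.04  ] F [-0.44 -0.21 -0.28] [0.73 0.57 0.2 ]
```

View pics/f1.png

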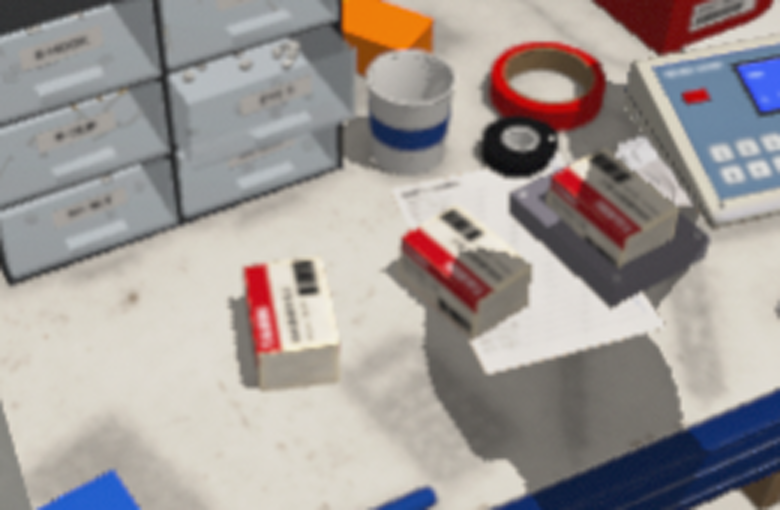

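View pics/f2.png

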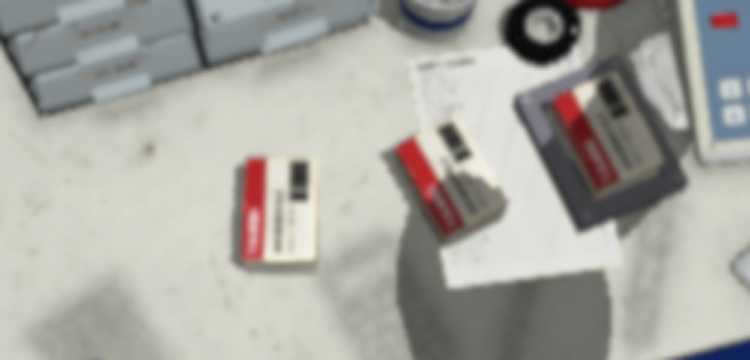

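Run:
```python
from h import *
print(arm.close_job())
```

```text
the job is handed in; nothing more can be done
None
```

The leftmost carton was the loose one. It now sits right way up in the cradle's pocket, fully down as far as I can tell, and the job was handed in at about 48 s. I lifted and shook all three.

**Which carton was loose**
- **Left carton:** its wrist moment flipped between about +0.013 and −0.052 N·m with the shake direction. A 25 mm roll of the ball would change it by about 0.074 N·m.
- **Middle and right cartons:** neither showed a change that clearly followed the shake direction. They got weaker shakes than the left one's final test, so calling them sound rests mainly on the left one's clear result.

**Last checks**
- **Left carton:** just before release its height reading put the underside within about 0.5 mm of the pocket floor. After release there was no force on the wrist, and both cameras show it sitting level in the pocket.
- **Middle and right cartons:** both stand upright where I found them.
- **Bystanders:** the pen cup and tape look untouched. The marker was not fully in the last crops, but nothing came near it.

**What went wrong or disagreed**
- **Missed first grasp:** the fingers closed on air above the right carton. They sat about 30 mm higher than the stated tool geometry implied.
- **Contact while placing:** the camera-based position of the pocket was about 4–5 mm off sideways. The carton touched the cradle's left rim three times, at up to about 45 N. I corrected using the wrist force reading, and it then went in with no further contact.

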